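Clamp the wooden block under the jig's sprung hold-down arm

ROBOT

A 6-joint arm with a two-finger parallel gripper is mounted at the origin on the work surface; the furniture and walls round the work are solid. World frame = base frame: x ahead of the robot, y to its left, z up, the work surface at z = 0. Lengths are in mm, angles in rad, forces in N, time in s.
With the tool pointing down it reaches from about 275 to 825 mm from the base axis. Payload 5.2 kg.
Tool frame: the origin (TCP) lies at the very end of the fingers, on their centre line; the grasp point (between the pads) lies 19 mm behind it; x points along the fingers, z is the direction in which the jaws open and shut, and the axes are right-handed (so a half turn about x gives the same grasp; the last joint's range is limited). The gripper opens to 93 mm and grips with 3 to 60 N. Pads are 15 mm wide; open, the fingers measure 128 mm over their backs; the gripper's body (75 mm by 188 mm) begins 65 mm behind the grasp point.
Start: joints at [-1.524, 0.259, 1.535, -0, 1.348, -0.203], TCP at [135.987, -532.928, 218.653] pointing down, gripper open.
Joint ranges: [-3.14, 3.14], [-0.91, 2.08], [0.19, 2.58], [-1.22, 4.36], [0.22, 2.71], [-3.12, 3.12]. Speed limits (rad/s): [2.57, 2.57, 3.14, 3.14, 3.14, 3.14].

INTERFACE

Orientations are given as a unit quaternion [w, x, y, z].
In Python, from plant import r, vision gives the robot as it stands.
- The arm moves only by the tool carry_out, never from a script. Its argument "increments" is a list of rows, each an object of numbers: "dx", "dy", "dz": the shift along the tool's x, y, z in cm; "wx", "wy", "wz": the turn, a rotation vector about the tool's x, y, z in rad; "fingers": the gripper command: -1 is fully open, 1 is shut, values between are in proportion. In form: [{"dx": .., "dy": .., "dz": .., "wx": .., "wy": .., "wz": .., "fingers": ..}, ...]. A call has 1 to 10 rows; each row is the pose to reach, as a shift and turn from the pose commanded when the call began, along the tool's axes at that moment; what a row does not reach only later rows make up. A row lasts 1/8 s, in which the tool goes at most 62.5 mm and 10.7 degrees, less where a joint would pass 70% of its speed; a pose out of reach is approached as far as the arm can. A call with a gripper value outside its range is refused whole. The fingers move at their own pace and stop on an object; "newtons" is the grip in N (left out, the last holds). Time passes only in rows, so rows that repeat a pose let the fingers close. It gives the time, the measured TCP pose, the force and the opening at its end, in the units of the state.
- r.read_state(): the state, without advancing time (a new reading comes with each control period).
- vision.grab_frame(name): name is "scene" or "top" or "wrist"; returns a dict with "color" (384x512x3 uint8, blue, green, red), "range_z" (384x512 float32, mm along the optical axis (not along the pixel's ray), 0 where there is no reading), "vertical_fov" (degrees; the focal length in pixels is half the picture's height over the tangent of half this angle, whatever the lens; pixels are square), "cx", "cy" (the principal point, pixels), "rvec" (rotation vector, rad) and "tvec" (3), from world to camera coordinates, as OpenCV has them. Camera axes: x right, y down, z forward; pixel columns grow to the right and rows downward; lengths in mm; the calibration is good to about 2 mm. The wrist camera is an equidistant fisheye: a pixel r from the principal point sees the ray r / f radians off the axis. A picture is of the moment at which its call begins.
- r.sign_off(): hands the job in, once; it reports no verdict.
The state is a dict: "t": time; "qpos": joint angles; "qd": joint speeds; "joint_torque": joint torques, N m; "position": TCP position; "tcp_rot": TCP orientation; "contact_force": force on the tool from outside, world axes, zero at the start; "moment": the same for the moment, N m; "grip_width": opening from 0.0 (shut) to 1.0 (fully open).
Only numpy, scipy, OpenCV 4.12 (cv2) and the standard library are available. Lean on these libraries where they do the work, as an engineer would, in place of code of your own. Each camera call takes 0.05 s, during which the arm holds its last target.

TASK

The sprung hold-down arm of the clamping jig is shut. Stand the cast weight in the pan on the arm's tail and let go, so that it holds the arm up; then slide the wooden block, lying flat and end-on, in along the middle of the jig's bed beneath the raised arm until its far end butts against the fixed stop. Then take the weight out of the pan and stand it back upright on the bench clear of the jig, so that the arm comes down and clamps the block; leave the two white stoppers where they stand.

Things in the scene. Friction and masses are not known exactly. Their poses are not given: they have to be found in the camera images.
- jig: Clamping jig fixed to the bench. Origin on the bench under the block's clamped place; x = direction in which the block slides in (away from the robot), y left, z up. Bed 70 mm wide about y = 0, top at z = 20 mm, x -130 to +80 mm, no side rails. Grey foot plate 12 mm thick: x -30 to 80, y -90 to 150. Right cheek: x 5 to 75, y -80 to -70. Left hinge posts: x -26 to 26, y 92 to 118, 130 mm high.
- stop_face (a point): Middle of the fixed stop's front face (jig x = 45 mm, y = 0), a steel bar across the bed that reaches 31 mm above the bed.
- guard_edge (a point): Middle of the lower front edge of the fixed clear guard over the arm (jig x = -24, z = 90 mm). Apron 6 mm thick, z 90 to 135, y -80 to 122; roof behind it at z 130 to 135, x to 76. Block at home sticks out 18 mm in front of the apron: a gripper holding it there by the near end must lean 35 to 45 degrees, fingers pointing down and along jig +x, so that its body clears the guard.
- lever (a joint): Sprung steel arm, a see-saw across the jig, hinged at jig y = 105, z = 105 mm about x. 0 = shut, empty; 0.28 rad = fully up (end stop); about 0.11 resting on the block. Round rubber foot at jig x = 0, y = 0: underside z = 55 mm shut, 83 fully up. Shut, it stops the block; pushing the block at it does not lift it. Foot presses with 4 to 6 N. The weight alone in the pan opens it fully.
- pan_spot (a point): Centre of the pan's floor when the arm is fully up (jig x = 0, y = 205, z = 105 mm; a point of the jig, it does not follow the arm). Round steel pan on the arm's tail, open above, 82 mm inside width, 8 mm rim, level when fully up. Arm shut: its floor centre is 28 mm higher and leans 0.28 rad towards the hinge; about 7 N on it pushes it fully down.
- block_home (a point): Where the block's centre is when it is home against the stop (jig x = 0, y = 0, z = 42.5 mm).
- block_mid (a point): Centre of the loose wooden sanding block, 60 wide x 90 long x 45 mm high, about 0.25 kg, lying flat on the bench to the right of the jig; 22.5 mm above its underside. Its y axis runs along its 90 mm length, x across its 60 mm width, z up. Can be gripped across the 60 mm width. Its two ends are alike.
- weight_mid (a point): Centre of the loose black cast weight, 37 mm above its underside: round, 60 mm diameter, body about 50 mm high with a knob 24 mm wide on top, 74 mm in all, about 0.88 kg, upright on the bench on the robot's left. Can be gripped across its 60 mm body or by the knob.
- stopper_left: White bottle stopper standing on the bench to the left of the pan, 27 mm diameter, 30 mm high, origin at the centre of its underside. Not to be moved.
- stopper_right: Another such stopper, on the bench to the right of the jig. Not to be moved.

How it is judged (in metres and radians):
On the way, in this order (a step that is already met when the one before it is completed fails the run):
1. the weight stands in the pan by itself and holds the arm up (value of joint lever above 0.25 rad and contact force between weight and lever above 3 N and contact force between the fingers and weight below 0.1 N and angle between weight_mid's own z axis and vertical below 0.2 rad), for 0.2 s.
2. the block lies on the bed against the stop while the weight still holds the arm up (x of block_mid in the frame of jig between -0.008 and 0.008 m and y of block_mid in the frame of jig between -0.012 and 0.012 m and z of block_mid in the frame of jig between 0.038 and 0.047 m and angle between the y axis of block and the x axis of jig, either way round below 0.15 rad and value of joint lever above 0.25 rad and contact force between weight and lever above 3 N), for 0.2 s.
At the end, for the whole second after the job is handed in: The block lies flat on the bed, its centre within 8 mm of home along the bed and 12 mm across it, its length within 0.15 rad of the bed's direction, with the arm's foot pressing on it (joint 0.08 to 0.14 rad, over 1.5 N); the weight stands upright on the bench, not touching the jig; all at rest (x of block_mid in the frame of jig between -0.008 and 0.008 m and y of block_mid in the frame of jig between -0.012 and 0.012 m and z of block_mid in the frame of jig between 0.038 and 0.047 m and angle between the y axis of block and the x axis of jig, either way round below 0.15 rad and value of joint lever between 0.08 and 0.14 rad and contact force between block and lever above 1.5 N and height (world z) of weight_mid below 0.042 m and angle between weight_mid's own z axis and vertical below 0.1 rad and contact force between weight and jig below 0.1 N and linear speed of each of block, weight below 0.02 m/s and velocity of joint lever below 0.05 rad/s).
It fails at once if the left stopper is moved by more than 20 mm (distance of stopper_left from where it was at the start of the episode above 0.02 m).
It fails at once if the right stopper is moved by more than 20 mm (distance of stopper_right from where it was at the start of the episode above 0.02 m).
It also fails if it takes over 72 s, if anything falls off the work surface, if the arm or the gripper's body presses on something with over 40 N, if the wrist force passes 120 N, or if a joint passes its speed limit or range.

## Working session

There is one attempt and no reset: what is moved stays moved. The work goes in short steps, Python scripts to look and compute and a tool call to move; the robot and the scene stay as the last step left them, time stands still between calls to the robot, and variables do not carry over. Pictures are saved under pics/ and viewed, and the job is handed in when it is done.

Besides the shell and the picture viewer there is one more tool, called as name(argument=value, ...), one argument or row to a line, values as JSON. carry_out: Moves the arm, as the interface text tells. Its arguments: {"type":"object","properties":{"increments":{"type":"array"},"newtons":{"type":"number"}},"required":["increments"]}

```bash
ls; mkdir -p pics; python3 - <<'E'
from plant import r, vision
import cv2,pickle
print(r.read_state())
F={}
for n in ["scene","top","wrist"]:
    f=vision.grab_frame(n);F[n]=f
    cv2.imwrite(f"pics/{n}0.png",f["color"]); print(n,f["vertical_fov"],f["cx"],f["cy"],f["rvec"],f["tvec"])
pickle.dump(F,open("f0.pkl","wb"))
E
```

```text
pics
{'t': 0.0, 'qpos': array([-1.52383410e+00,  2.59338634e-01,  1.53610151e+00, -4.52489108e-05,
        1.34798902e+00, -2.02803334e-01]), 'qd': array([ 0.0006586 , -0.00039747,  0.00053722, -0.0002974 ,  0.00132028,
        0.00059088]), 'joint_torque': array([ 1.52706315e-05, -4.37304783e+01, -2.84001946e+01,  7.18679675e-02,
        4.11599223e-02, -1.22370793e-04]), 'position': array([ 135.92543324, -532.36298342,  217.81266789]), 'tcp_rot': array([ 0.55795344,  0.43430727,  0.55882114, -0.4333406 ]), 'contact_force': array([-0.40757109, -0.38343189,  0.60085102]), 'moment': array([ 0.02764748, -0.03427114, -0.02400175]), 'grip_width': 1.0012592753388694}
scene 50.41184200123973 253.01224435248554 187.2790036042035 [ 2.26460324 -0.5941465   0.26333364] [-544.79813134  213.81428983  883.018688  ]
top 50.93620826844497 251.13504890879517 191.5362275877595 [ 2.10682566 -2.1706876   0.1624055 ] [ -45.34656271  568.92515052 1236.41527435]
wrist 65.70646984690485 255.15512836455673 188.09110508165236 [-2.30398242  1.78685737  0.24987181] [-548.52367465  -32.16491837  389.88693426]
```

View pics/scene0.png

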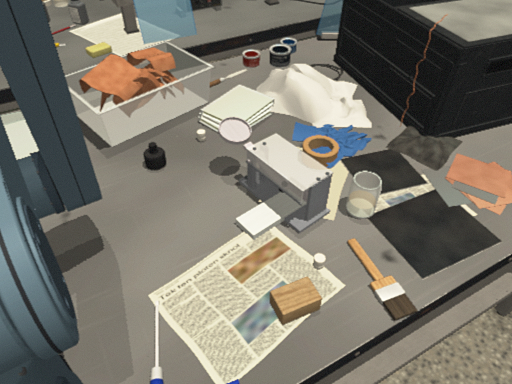

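View pics/top0.png

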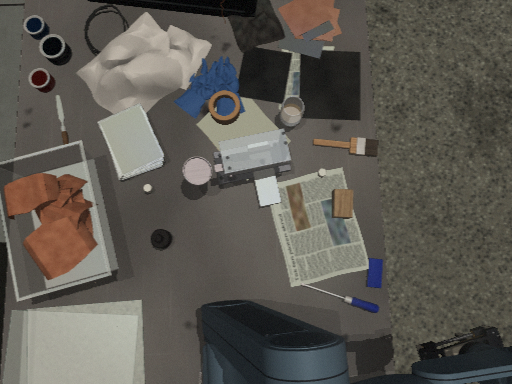

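View pics/wrist0.png

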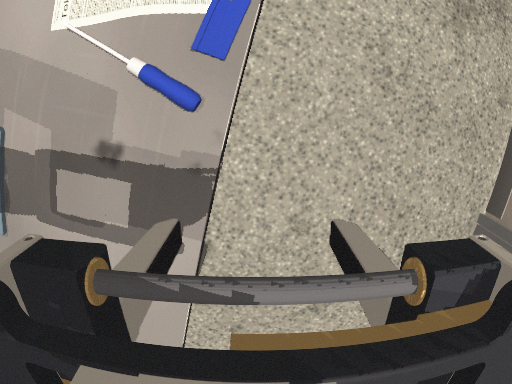

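The scene view shows the jig at about (285,190), the weight at (154,156) and the block at (296,299). In the top view, the weight is at (161,239), the pan at (197,170), the bed's front end at (268,191), the block at (343,204), and the stoppers at (148,188) and (322,173). I'll enlarge these areas.

```bash
cat > h.py <<'E'
import numpy as np,cv2,pickle
from scipy.spatial.transform import Rotation as R
def cam(f):
    H=f["color"].shape[0]; fl=H/2/np.tan(np.radians(f["vertical_fov"])/2)
    Rm=cv2.Rodrigues(np.array(f["rvec"],float))[0]; return fl,Rm,np.array(f["tvec"],float).ravel()
def ray(f,u,v,fish=False):
    fl,Rm,t=cam(f); x=(u-f["cx"])/fl; y=(v-f["cy"])/fl
    if fish:
        th=np.hypot(x,y); k=np.tan(th)/th if th>1e-9 else 1; x*=k;y*=k
    d=Rm.T@np.array([x,y,1.]); c=-Rm.T@t; return c,d
def onz(f,u,v,z,fish=False):
    c,d=ray(f,u,v,fish); return c+d*(z-c[2])/d[2]
def proj(f,P,fish=False):
    fl,Rm,t=cam(f); p=Rm@np.array(P,float)+t
    x,y=p[0]/p[2],p[1]/p[2]
    if fish:
        rr=np.hypot(p[0],p[1]);th=np.arctan2(rr,p[2]);x,y=p[0]/rr*th,p[1]/rr*th
    return np.array([f["cx"]+fl*x,f["cy"]+fl*y])
def pt(f,u,v):
    z=float(f["range_z"][int(round(v)),int(round(u))]); c,d=ray(f,u,v); return c+d*z
E
python3 - <<'E'
from h import *
F=pickle.load(open("f0.pkl","rb"))
c=F["top"]["color"][120:260,130:370]; cv2.imwrite("pics/topz.png",cv2.resize(c,None,fx=3.3,fy=3.3,interpolation=cv2.INTER_CUBIC))
c=F["scene"]["color"][110:330,130:350]; cv2.imwrite("pics/scz.png",cv2.resize(c,None,fx=2.7,fy=2.7,interpolation=cv2.INTER_CUBIC))
E
```

```text
(no output)
```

View pics/topz.png

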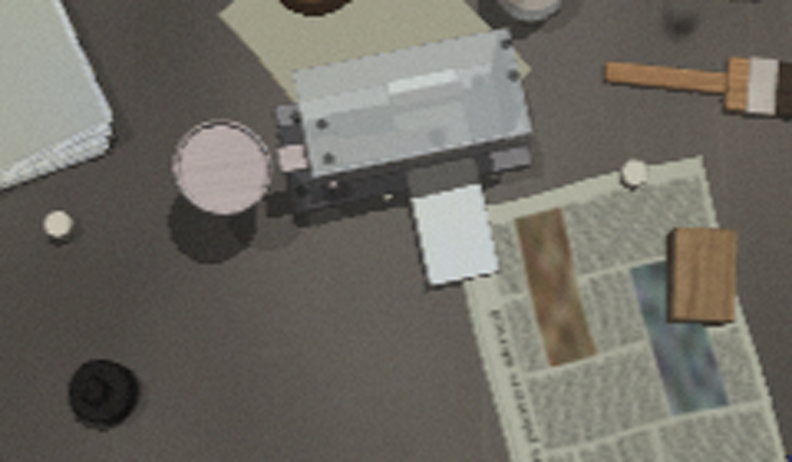

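View pics/scz.png

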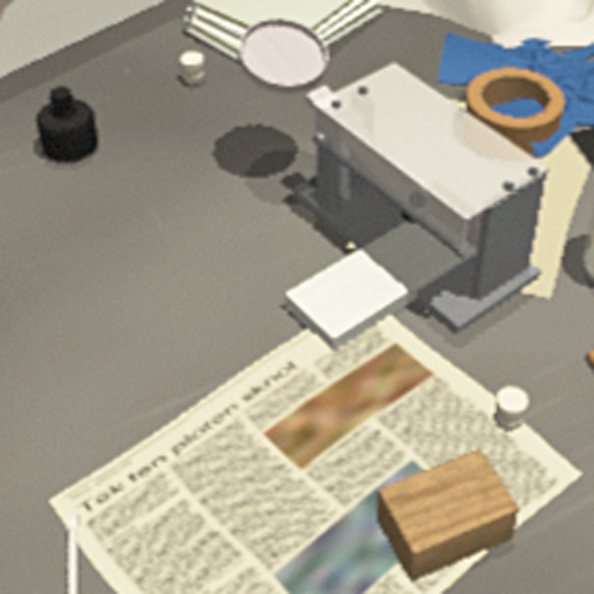

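```bash
python3 - <<'E'
from h import *
F=pickle.load(open("f0.pkl","rb")); T=F["top"];S=F["scene"]
z2=lambda x,y:((x+.5)/3.3-.5+130,(y+.5)/3.3-.5+120)
s2=lambda x,y:((x+.5)/2.7-.5+130,(y+.5)/2.7-.5+110)
print("bed front",[onz(T,*z2(*p),20).round(1) for p in [(427,286),(497,272)]], "sh",[onz(T,*z2(*p),20).round(1) for p in[(411,197),(482,185)]])
print("bed scene L,front,R",[onz(S,*s2(*p),20).round(1) for p in [(286,296),(333,338),(408,292),(360,251)]])
print("roof top",[onz(T,*z2(*p),135).round(1) for p in [(310,178),(532,135),(508,30),(293,72)]])
print("roof scene",[onz(S,*s2(*p),135).round(1) for p in [(318,103),(472,216),(546,172),(395,64)]])
print("block top",[onz(T,*z2(*p),45).round(1) for p in [(671,228),(736,229),(733,324),(668,320)]])
hs=cv2.cvtColor(T["color"],cv2.COLOR_BGR2HSV)
def mask(m,roi,name,z,S_=T):
    mm=np.zeros_like(m);x0,y0,x1,y1=roi;mm[y0:y1,x0:x1]=m[y0:y1,x0:x1]
    cs,_=cv2.findContours(mm,cv2.RETR_EXTERNAL,cv2.CHAIN_APPROX_NONE);c=max(cs,key=cv2.contourArea)
    M=cv2.moments(c);u,v=M["m10"]/M["m00"],M["m01"]/M["m00"]
    print(name,cv2.contourArea(c),(round(u,1),round(v,1)),onz(S_,u,v,z).round(1)); return c
wm=(T["color"].min(2)>150).astype(np.uint8)*255
mask(wm,(138,180,158,198),"stopL",30); mask(wm,(312,165,327,180),"stopR",30)
bm=((hs[...,1]>90)&(hs[...,2]>60)).astype(np.uint8)*255
c=mask(bm,(330,185,358,222),"block",45)
q=cv2.boxPoints(cv2.minAreaRect(c)); q=np.array([onz(T,*p,45)[:2] for p in q]);print(q.round(1))
dm=(hs[...,2]<45).astype(np.uint8)*255
c=mask(dm,(145,222,178,255),"weight",45)
pm=((hs[...,2]>120)).astype(np.uint8)*255
c=mask(pm,(178,150,216,190),"pan",133)
# depth clouds
for n,f in(("top",T),("scene",S)):
    v,u=np.mgrid[0:384,0:512]; fl,Rm,t=cam(f); z=f["range_z"]
    P=np.stack([(u-f["cx"])/fl*z,(v-f["cy"])/fl*z,z],-1)-t; P=P@Rm
    np.save(n+"P.npy",P)
    for nm,roi in [("block",(330,185,358,222)),("weight",(145,222,178,255)),("pan",(178,150,216,190))] if n=="top" else [("block",(265,270,330,325)),("weight",(140,138,170,172)),("pan",(215,112,255,148))]:
        x0,y0,x1,y1=roi;Q=P[y0:y1,x0:x1].reshape(-1,3);Q=Q[z[y0:y1,x0:x1].ravel()>0]
        Q=Q[Q[:,2]>15]; print(n,nm,len(Q),np.percentile(Q,[2,50,98],axis=0).round(0).tolist())
E
```

```text
bed front [array([522.2, -86.3,  20. ]), array([ 533.9, -155.1,   20. ])] sh [array([610.9, -73.4,  20. ]), array([ 620.8, -143.8,   20. ])]
bed scene L,front,R [array([524.8, -92. ,  20. ]), array([ 537.7, -156. ,   20. ]), array([ 624.3, -142. ,   20. ]), array([612.7, -75.4,  20. ])]
roof top [array([609.5,  17.8, 135. ]), array([ 643. , -183.6,  135. ]), array([ 742. , -166.1,  135. ]), array([708.4,  31.4, 135. ])]
roof scene [array([616.8,  13.2, 135. ]), array([ 654.6, -182. ,  135. ]), array([ 742.1, -167.8,  135. ]), array([711.7,  30.6, 135. ])]
block top [array([ 568.3, -322.2,   45. ]), array([ 565.4, -384.6,   45. ]), array([ 474.1, -375.5,   45. ]), array([ 479.8, -314. ,   45. ])]
stopL 29.0 (147.1, 187.2) [593.7 272.3  30. ]
stopR 31.0 (322.4, 171.9) [ 626.9 -294.4   30. ]
block 465.0 (342.8, 202.6) [ 523.1 -350.4   45. ]
[[ 567.3 -325.4]
 [ 565.6 -382.4]
 [ 476.7 -376.4]
 [ 478.4 -320. ]]
weight 305.5 (160.9, 238.6) [427.1 223.7  45. ]
pan 593.5 (196.9, 170.5) [621.9  97.4 133. ]
top block 590 [[479.0, -381.0, 23.0], [522.0, -350.0, 45.0], [567.0, -320.0, 51.0]]
top weight 318 [[401.0, 198.0, 19.0], [428.0, 221.0, 45.0], [455.0, 252.0, 75.0]]
top pan 707 [[580.0, 53.0, 121.0], [622.0, 97.0, 134.0], [661.0, 133.0, 151.0]]
scene block 1510 [[481.0, -383.0, 17.0], [521.0, -358.0, 44.0], [568.0, -322.0, 47.0]]
scene weight 408 [[404.0, 198.0, 15.0], [429.0, 215.0, 43.0], [459.0, 243.0, 73.0]]
scene pan 1130 [[584.0, 38.0, 22.0], [640.0, 112.0, 129.0], [767.0, 303.0, 149.0]]
```

```bash
cat >> h.py <<'E'
YAW=0.166; O=np.array([655.5,-100.3,0.])
def jig(p,O=None,yaw=None):
    O=globals()['O'] if O is None else O
    return O+R.from_euler('z',YAW if yaw is None else yaw).apply(p)
def rot_of(s): w,x,y,z=s["tcp_rot"]; return R.from_quat([x,y,z,w])
def tool(yaw,lean=0,flip=False):
    # z axis (jaws) horizontal at world angle yaw; x down, leaning by 'lean' toward direction yaw-90deg (lean>0) 
    z=np.array([np.cos(yaw),np.sin(yaw),0]); a=np.array([np.sin(yaw),-np.cos(yaw),0])
    x=np.cos(lean)*np.array([0,0,-1.])+np.sin(lean)*a; 
    if flip: z=-z
    y=np.cross(z,x); return R.from_matrix(np.c_[x,y,z])
def inc(p,rt,base=None,brot=None):
    from plant import r
    s=r.read_state(); p0=s["position"] if base is None else np.array(base); r0=rot_of(s) if brot is None else brot
    d=r0.inv().apply(np.array(p)-p0)/10; w=(r0.inv()*rt).as_rotvec()
    print("inc d",d.round(2),"w",w.round(3),"deg",np.degrees(np.linalg.norm(w)).round(1),"mm",np.linalg.norm(d*10).round())
E
python3 - <<'E'
from h import *
from plant import r
F=pickle.load(open("f0.pkl","rb"))
s=r.read_state(); rt=rot_of(s); print(rt.as_matrix().round(3))
W=F["wrist"];fl,Rm,t=cam(W);c=-Rm.T@t; print("cam in tool",rt.inv().apply(c-s["position"]).round(0),"axis in tool",rt.inv().apply(Rm[2]).round(2))
P=np.load("topP.npy")[222:256,145:179].reshape(-1,3); P2=np.load("sceneP.npy")[138:172,140:170].reshape(-1,3)
for Q in(P,P2):
    k=Q[Q[:,2]>62]; b=Q[(Q[:,2]>25)&(Q[:,2]<=60)]; print(len(k),k.mean(0).round(1),k.min(0).round(),k.max(0).round(),b.min(0).round(),b.max(0).round())
for y in (YAW,YAW+np.pi): inc([428,222,200],tool(y))
E
```

```text
[[-0.     0.969  0.247]
 [ 0.001  0.247 -0.969]
 [-1.     0.    -0.001]]
cam in tool [-165.   75.   -0.] axis in tool [ 0.96 -0.27 -0.  ]
55 [422.3 193.9 206.5] [369. -64.  64.] [ 440.  236. 1309.] [401. 196.  25.] [458. 257.  51.]
55 [420.6 174.1 108. ] [ 226. -698.   63.] [443. 238. 764.] [403. 194.  25.] [462. 253.  60.]
inc d [  1.9   46.95 -65.89] w [-1.487e+00 -1.000e-03 -1.000e-03] deg 85.2 mm 809.0
inc d [  1.9   46.95 -65.89] w [ 1.655e+00 -1.000e-03  1.000e-03] deg 94.8 mm 809.0
```

carry_out(
  increments=[
    {"dx": 2,"dy": 44,"dz": -66,"wx": -1.487,"fingers": -1},
    {"dx": 2,"dy": 44,"dz": -66,"wx": -1.487,"fingers": -1},
    {"dx": 2,"dy": 44,"dz": -66,"wx": -1.487,"fingers": -1},
    {"dx": 2,"dy": 44,"dz": -66,"wx": -1.487,"fingers": -1},
    {"dx": 2,"dy": 44,"dz": -66,"wx": -1.487,"fingers": -1},
    {"dx": 2,"dy": 44,"dz": -66,"wx": -1.487,"fingers": -1},
    {"dx": 2,"dy": 44,"dz": -66,"wx": -1.487,"fingers": -1},
    {"dx": 2,"dy": 44,"dz": -66,"wx": -1.487,"fingers": -1},
    {"dx": 2,"dy": 44,"dz": -66,"wx": -1.487,"fingers": -1},
    {"dx": 2,"dy": 44,"dz": -66,"wx": -1.487,"fingers": -1},
  ],
)

```text
$.increments[0]: bad value
```

```bash
python3 - <<'E'
from h import *
inc([428,222,200],tool(YAW))
E
```

```text
inc d [  1.9   46.95 -65.89] w [-1.487e+00 -1.000e-03 -1.000e-03] deg 85.2 mm 809.0
```

carry_out(
  increments=[
    {"dx": 2,"dy": 44,"dz": -66,"wx": -1.487,"wy": 0,"wz": 0,"fingers": -1},
    {"dx": 2,"dy": 44,"dz": -66,"wx": -1.487,"wy": 0,"wz": 0,"fingers": -1},
    {"dx": 2,"dy": 44,"dz": -66,"wx": -1.487,"wy": 0,"wz": 0,"fingers": -1},
    {"dx": 2,"dy": 44,"dz": -66,"wx": -1.487,"wy": 0,"wz": 0,"fingers": -1},
    {"dx": 2,"dy": 44,"dz": -66,"wx": -1.487,"wy": 0,"wz": 0,"fingers": -1},
    {"dx": 2,"dy": 44,"dz": -66,"wx": -1.487,"wy": 0,"wz": 0,"fingers": -1},
    {"dx": 2,"dy": 44,"dz": -66,"wx": -1.487,"wy": 0,"wz": 0,"fingers": -1},
    {"dx": 2,"dy": 44,"dz": -66,"wx": -1.487,"wy": 0,"wz": 0,"fingers": -1},
  ],
)

```text
t: 1.15
position: [302.1, -59.7, 206.3]
tcp_rot: [0.705, -0.061, 0.704, 0.06]
contact_force: [1.4, -0.4, 0.8]
grip_width: 1.0
```

```bash
python3 - <<'E'
from h import *
inc([428,222,200],tool(YAW))
E
```

```text
inc d [ 0.62 25.62 17.2 ] w [0.005 0.001 0.001] deg 0.3 mm 309.0
```

carry_out(
  increments=[
    {"dx": 0.6,"dy": 25.6,"dz": 17.2,"wx": 0,"wy": 0,"wz": 0,"fingers": -1},
    {"dx": 0.6,"dy": 25.6,"dz": 17.2,"wx": 0,"wy": 0,"wz": 0,"fingers": -1},
    {"dx": 0.6,"dy": 25.6,"dz": 17.2,"wx": 0,"wy": 0,"wz": 0,"fingers": -1},
    {"dx": 0.6,"dy": 25.6,"dz": 17.2,"wx": 0,"wy": 0,"wz": 0,"fingers": -1},
    {"dx": 0.6,"dy": 25.6,"dz": 17.2,"wx": 0,"wy": 0,"wz": 0,"fingers": -1},
    {"dx": 0.6,"dy": 25.6,"dz": 17.2,"wx": 0,"wy": 0,"wz": 0,"fingers": -1},
  ],
)

```text
t: 1.9
position: [429.6, 222.6, 199.2]
tcp_rot: [0.704, -0.06, 0.705, 0.061]
contact_force: [-0.7, -0.6, -0.0]
grip_width: 1.0
```

```bash
python3 - <<'E'
from h import *
from plant import r,vision
f=vision.grab_frame("wrist");pickle.dump(f,open("w1.pkl","wb"));cv2.imwrite("pics/w1.png",f["color"])
s=r.read_state();print(s["position"])
for p in [(428,222,50),(428,222,74)]: print(proj(f,p,True))
E
```

```text
[428.72993718 220.65837334 199.16867378]
[253.58264753 177.4064119 ]
[253.45211287 183.02007333]
```

View pics/w1.png

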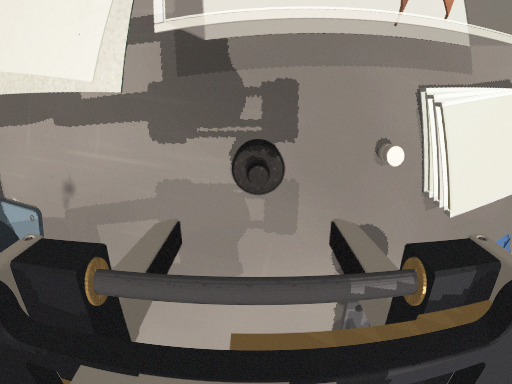

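The weight is at (258,167), with its knob top near (258,173). The left stopper is at (393,155).

```bash
python3 - <<'E'
from h import *
f=pickle.load(open("w1.pkl","rb"))
c=f["color"][130:205,220:295];cv2.imwrite("pics/w1z.png",cv2.resize(c,None,fx=8,fy=8,interpolation=cv2.INTER_CUBIC))
m=(f["color"].max(2)<60).astype(np.uint8);mm=m*0;mm[130:205,220:295]=m[130:205,220:295]
c=max(cv2.findContours(mm,0,1)[0],key=cv2.contourArea);(u,v),rr=cv2.minEnclosingCircle(c);print(u,v,rr,onz(f,u,v,46,True),onz(f,u+rr,v,50,True))
print(onz(f,258,173,74,True), onz(f,393,156,30,True))
d=f["range_z"][130:205,220:295];print(d[40,38],d[30,30])
E
```

```text
257.8189697265625 166.0402374267578 27.659345626831055 [430.5213404  234.40277466  46.        ] [459.76925342 240.40112218  50.        ]
[430.71722172 232.98612123  74.        ] [591.8110424  273.96072365  30.        ]
298.64465 323.49728
```

View pics/w1z.png

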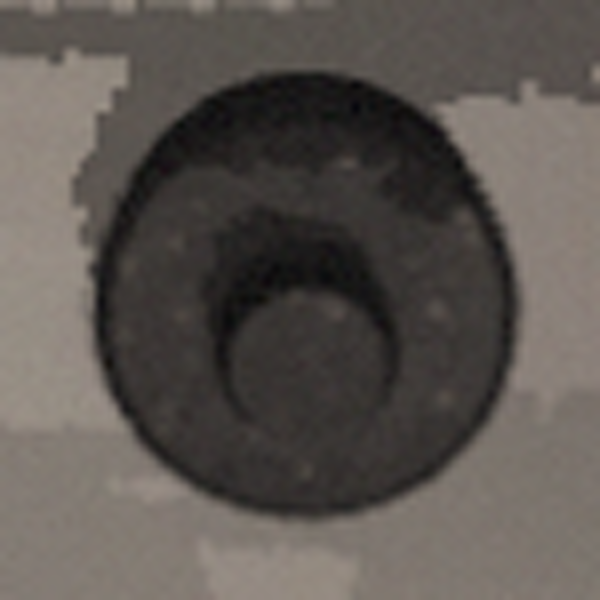

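```bash
python3 - <<'E'
from h import *
f=pickle.load(open("w1.pkl","rb"))
print(onz(f,258.5,174.5,74,True),onz(f,258,168.3,50,True))
F=pickle.load(open("f0.pkl","rb"))["top"]
c=F["color"][215:260,140:185];cv2.imwrite("pics/t1z.png",cv2.resize(c,None,fx=12,fy=12,interpolation=cv2.INTER_CUBIC))
from plant import r; s=r.read_state();print(s["position"],s["qd"].round(3))
E
```

```text
[431.47759894 231.55570558  74.        ] [430.97158589 232.77843947  50.        ]
[428.72993718 220.65837334 199.16867378] [-0.05  -0.035  0.038 -0.011  0.01  -0.012]
```

View pics/t1z.png

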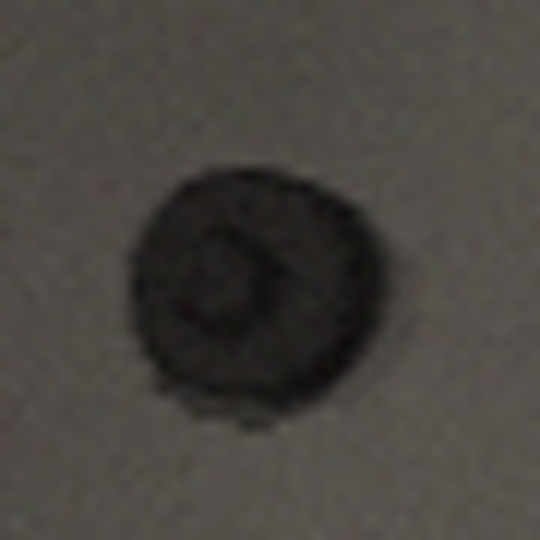

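```bash
python3 - <<'E'
from h import *
from plant import r,vision
for i in range(2): f=vision.grab_frame("wrist")
s=r.read_state();print(s["position"],s["qd"].round(3))
pickle.dump(f,open("w2.pkl","wb"))
m=(f["color"].max(2)<60).astype(np.uint8);mm=m*0;mm[130:205,220:295]=m[130:205,220:295]
c=max(cv2.findContours(mm,0,1)[0],key=cv2.contourArea);(u,v),rr=cv2.minEnclosingCircle(c);print(u,v,rr,onz(f,u,v+2.3,50,True))
F=pickle.load(open("f0.pkl","rb"))["top"]
print(onz(F,158.4,237.5,74))
E
```

```text
[428.33513958 218.72718553 199.61806972] [-0.024 -0.02   0.009  0.    -0.003  0.006]
259.623291015625 163.5410919189453 27.665849685668945 [430.87286555 232.33741941  50.        ]
[429.32808338 224.64790695  74.        ]
```

```bash
python3 - <<'E'
from h import *
f=pickle.load(open("w2.pkl","rb"))
from plant import r
v,u=np.mgrid[125:205,215:295]
fl,Rm,t=cam(f);x=(u-f["cx"])/fl;y=(v-f["cy"])/fl;th=np.hypot(x,y);k=np.tan(th)/th
z=f["range_z"][125:205,215:295];P=(np.stack([x*k*z,y*k*z,z],-1)-t)@Rm;P=P.reshape(-1,3)
for a,b in((-5,5),(25,47),(47,54),(68,80)):
    q=P[(P[:,2]>a)&(P[:,2]<b)]
    if len(q): print(a,b,len(q),q.mean(0).round(1),np.percentile(q,[2,98],axis=0).round(1).tolist())
s=r.read_state();c=-Rm.T@t;print("cam in tool",rot_of(s).inv().apply(c-s["position"]).round(1),s["position"])
E
```

```text
-5 5 4072 [423.2 221.8  -1.4] [[375.9, 168.8, -2.9], [479.3, 274.1, 0.2]]
25 47 1806 [430.8 232.6  42.6] [[404.5, 203.3, 34.7], [458.2, 258.4, 45.6]]
47 54 26 [429.2 238.3  48.3] [[421.8, 233.5, 47.1], [439.2, 240.4, 50.2]]
68 80 337 [431.5 230.2  71.3] [[421.8, 220.5, 68.5], [441.0, 239.3, 73.1]]
cam in tool [-164.4   76.7   -0. ] [428.33513958 218.72718553 199.61806972]
```

```bash
python3 - <<'E'
from h import *
inc([430,228,90],tool(YAW))
E
```

```text
inc d [10.96  0.89  0.34] w [ 0.    -0.002  0.001] deg 0.1 mm 110.0
```

carry_out(
  increments=[
    {"dx": 5.5,"dy": 0.9,"dz": 0.3,"wx": 0,"wy": 0,"wz": 0,"fingers": -1},
    {"dx": 11,"dy": 0.9,"dz": 0.3,"wx": 0,"wy": 0,"wz": 0,"fingers": -1},
    {"dx": 11,"dy": 0.9,"dz": 0.3,"wx": 0,"wy": 0,"wz": 0,"fingers": -1},
    {"dx": 11,"dy": 0.9,"dz": 0.3,"wx": 0,"wy": 0,"wz": 0,"fingers": -1},
  ],
)

```text
t: 2.55
position: [431.8, 228.2, 91.9]
tcp_rot: [0.705, -0.058, 0.704, 0.058]
contact_force: [0.6, 0.5, 0.5]
grip_width: 1.002
```

```bash
python3 - <<'E'
from h import *
from plant import r,vision
for i in range(2): f=vision.grab_frame("wrist")
s=r.read_state();print(s["position"],s["qd"].round(3))
pickle.dump(f,open("w3.pkl","wb"));cv2.imwrite("pics/w3.png",f["color"])
E
```

```text
[432.5930687  228.80012269  92.6733006 ] [ 0.008 -0.     0.003  0.003 -0.008  0.001]
```

View pics/w3.png

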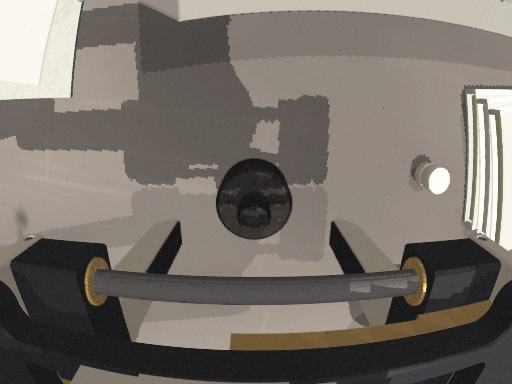

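```bash
python3 - <<'E'
from h import *
from plant import r
f=pickle.load(open("w3.pkl","rb"))
s=r.read_state();print(proj(f,s["position"],True))
print(onz(f,254,213,72,True),onz(f,254,213,74,True),onz(f,254,197,47,True))
inc([430.5,230,21],tool(YAW))
E
```

```text
[255.45617601 234.71149931]
[430.69338855 234.94602386  72.        ] [430.56906666 235.68402642  74.        ] [430.17086325 238.20417521  47.        ]
inc d [ 7.17  0.15 -0.22] w [-0.001  0.005 -0.   ] deg 0.3 mm 72.0
```

```bash
python3 - <<'E'
from h import *
f=pickle.load(open("w3.pkl","rb"))
v,u=np.mgrid[150:245,210:300]
fl,Rm,t=cam(f);x=(u-f["cx"])/fl;y=(v-f["cy"])/fl;th=np.hypot(x,y);k=np.tan(th)/th
z=f["range_z"][150:245,210:300];P=(np.stack([x*k*z,y*k*z,z],-1)-t)@Rm;P=P.reshape(-1,3)
for a,b in((-5,5),(25,47),(35,54),(66,80)):
    q=P[(P[:,2]>a)&(P[:,2]<b)]
    if len(q): print(a,b,len(q),q.mean(0).round(1),np.percentile(q,[1,99],axis=0).round(1).tolist())
print(onz(f,438,180,30,True))
c=f["color"][150:250,205:305];cv2.imwrite("pics/w3z.png",cv2.resize(c,None,fx=6,fy=6,interpolation=cv2.INTER_CUBIC))
E
```

```text
-5 5 3776 [433.8 225.3  -1.4] [[389.7, 172.0, -2.9], [480.2, 269.8, 0.8]]
25 47 3483 [430.3 235.8  42.3] [[403.3, 203.1, 27.9], [458.8, 259.1, 46.0]]
35 54 3475 [430.4 235.   43. ] [[403.4, 203.1, 37.3], [458.8, 258.5, 50.4]]
66 80 759 [431.3 231.2  70.7] [[421.2, 220.8, 66.2], [441.3, 240.1, 73.1]]
[593.11434784 275.13152904  30.        ]
```

View pics/w3z.png

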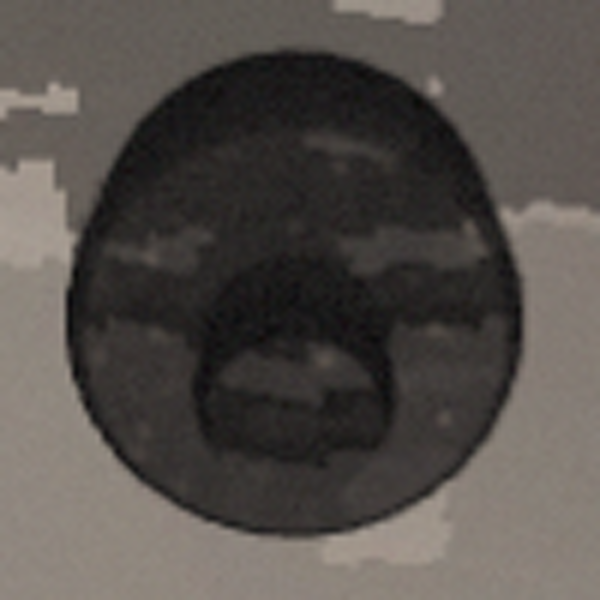

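carry_out(
  increments=[
    {"dx": 3.5,"dy": 0.15,"dz": -0.2,"wx": 0,"wy": 0,"wz": 0,"fingers": -1},
    {"dx": 7.1,"dy": 0.15,"dz": -0.2,"wx": 0,"wy": 0,"wz": 0,"fingers": -1},
    {"dx": 7.1,"dy": 0.15,"dz": -0.2,"wx": 0,"wy": 0,"wz": 0,"fingers": -1},
    {"dx": 7.1,"dy": 0.15,"dz": -0.2,"wx": 0,"wy": 0,"wz": 0,"fingers": 0.6},
    {"dx": 7.1,"dy": 0.15,"dz": -0.2,"wx": 0,"wy": 0,"wz": 0,"fingers": 0.6},
    {"dx": 7.1,"dy": 0.15,"dz": -0.2,"wx": 0,"wy": 0,"wz": 0,"fingers": 0.6},
    {"dx": 7.1,"dy": 0.15,"dz": -0.2,"wx": 0,"wy": 0,"wz": 0,"fingers": 0.6},
    {"dx": 7.1,"dy": 0.15,"dz": -0.2,"wx": 0,"wy": 0,"wz": 0,"fingers": 0.6},
  ],
  newtons=35,
)

```text
t: 3.65
position: [430.1, 230.4, 20.0]
tcp_rot: [0.706, -0.058, 0.703, 0.059]
contact_force: [2.8, 0.5, 4.8]
grip_width: 0.638
```

```bash
python3 - <<'E'
from h import *
from plant import r
print(r.read_state()["position"])
E
```

```text
[430.07285255 230.43742844  20.00654024]
```

carry_out(
  increments=[
    {"dx": -6,"dy": 0,"dz": 0,"wx": 0,"wy": 0,"wz": 0,"fingers": 0.6},
    {"dx": -12,"dy": 0,"dz": 0,"wx": 0,"wy": 0,"wz": 0,"fingers": 0.6},
    {"dx": -19,"dy": 0,"dz": 0,"wx": 0,"wy": 0,"wz": 0,"fingers": 0.6},
    {"dx": -19,"dy": 0,"dz": 0,"wx": 0,"wy": 0,"wz": 0,"fingers": 0.6},
    {"dx": -19,"dy": 0,"dz": 0,"wx": 0,"wy": 0,"wz": 0,"fingers": 0.6},
    {"dx": -19,"dy": 0,"dz": 0,"wx": 0,"wy": 0,"wz": 0,"fingers": 0.6},
  ],
)

```text
t: 4.4
position: [426.1, 229.4, 205.7]
tcp_rot: [0.702, -0.059, 0.707, 0.058]
contact_force: [0.3, -0.7, -8.1]
grip_width: 0.633
```

```bash
python3 - <<'E'
from h import *
from plant import r,vision
f=vision.grab_frame("wrist");cv2.imwrite("pics/w4.png",f["color"]);pickle.dump(f,open("w4.pkl","wb"))
t=vision.grab_frame("top");pickle.dump(t,open("t4.pkl","wb"))
s=r.read_state();print(s["position"],s["contact_force"],s["qpos"].round(2))
p=jig([0,205,0]);print(p)
inc([p[0],p[1],212],tool(YAW))
E
```

```text
[426.83736518 229.56911925 206.38748518] [-0.33689626  0.5741976  -8.61593683] [0.26 0.15 1.7  0.   1.29 0.1 ]
[621.62607325 101.88199002   0.        ]
inc d [ -0.65 -15.81  17.1 ] w [-0.    -0.006  0.001] deg 0.3 mm 233.0
```

View pics/w4.png

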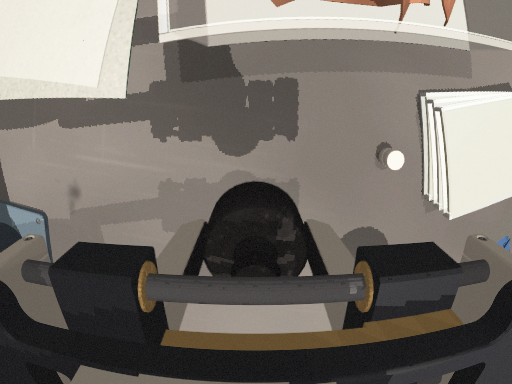

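carry_out(
  increments=[
    {"dx": -0.6,"dy": -4,"dz": 4.3,"wx": 0,"wy": -0.006,"wz": 0,"fingers": 0.6},
    {"dx": -0.6,"dy": -8,"dz": 8.6,"wx": 0,"wy": -0.006,"wz": 0,"fingers": 0.6},
    {"dx": -0.6,"dy": -12,"dz": 13,"wx": 0,"wy": -0.006,"wz": 0,"fingers": 0.6},
    {"dx": -0.6,"dy": -15.8,"dz": 17.1,"wx": 0,"wy": -0.006,"wz": 0,"fingers": 0.6},
    {"dx": -0.6,"dy": -15.8,"dz": 17.1,"wx": 0,"wy": -0.006,"wz": 0,"fingers": 0.6},
    {"dx": -0.6,"dy": -15.8,"dz": 17.1,"wx": 0,"wy": -0.006,"wz": 0,"fingers": 0.6},
    {"dx": -0.6,"dy": -15.8,"dz": 17.1,"wx": 0,"wy": -0.006,"wz": 0,"fingers": 0.6},
  ],
)

```text
t: 5.38
position: [622.0, 103.3, 214.3]
tcp_rot: [0.706, -0.059, 0.703, 0.059]
contact_force: [0.1, -0.3, -7.7]
grip_width: 0.636
```

```bash
python3 - <<'E'
from h import *
from plant import r,vision
f=vision.grab_frame("wrist");cv2.imwrite("pics/w5.png",f["color"]);pickle.dump(f,open("w5.pkl","wb"))
t=vision.grab_frame("scene");cv2.imwrite("pics/s5.png",cv2.resize(t["color"][60:260,130:380],None,fx=3,fy=3))
s=r.read_state();print(s["position"],s["contact_force"],s["qpos"].round(2))
p=jig([0,205,0]);print(p)
inc([p[0],p[1],127],tool(YAW))
for z,y in ((133,201),(105,205)): print(proj(f,jig([0,y,z]),True))
E
```

```text
[622.32592777 103.39218072 215.08428847] [-0.52785264 -0.42786466 -8.33851206] [-0.01  0.4   1.34  0.    1.4  -0.18]
[621.62607325 101.88199002   0.        ]
inc d [ 8.81 -0.14 -0.14] w [ 0.001  0.006 -0.   ] deg 0.3 mm 88.0
[254.02424982 201.4198577 ]
[254.00448563 188.28107078]
```

View pics/w5.png

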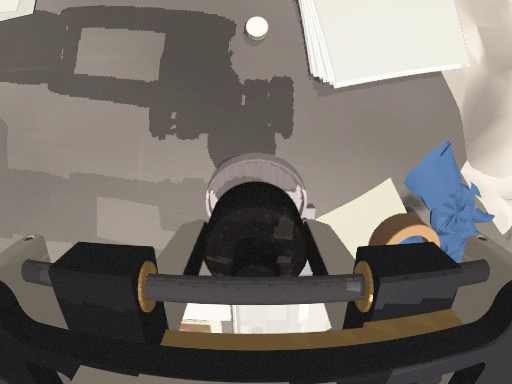

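View pics/s5.png

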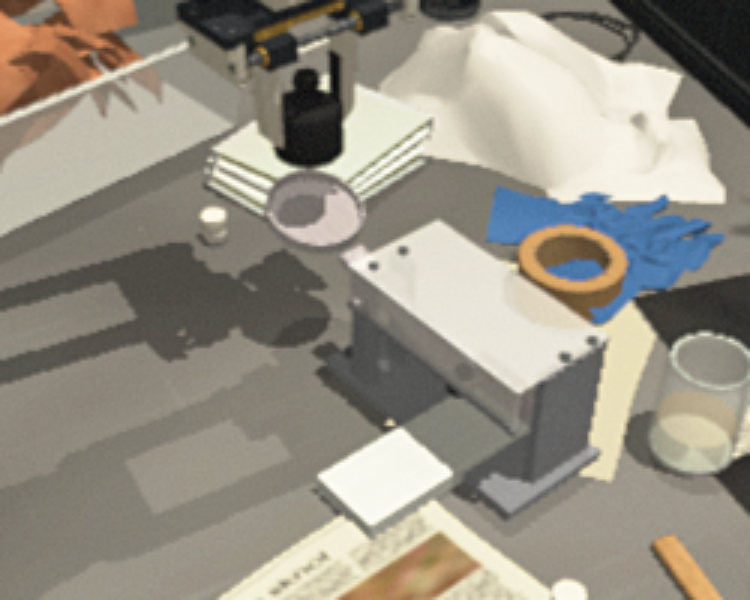

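The weight is held over the pan. In the wrist view the pan is centred on u≈257 and the weight on 256, so they line up across. Next I check the far rim.

```bash
python3 - <<'E'
from h import *
f=pickle.load(open("w5.pkl","rb"))
for p in [(0,240,152),(0,235,152),(43,201,140),(-43,201,140)]: print(p,proj(f,jig(p),True))
# weight far bottom edge & far top edge if centred on TCP
from plant import r
s=r.read_state();rt=rot_of(s)
for d in[(-25,30,0),(-30,30,0),(20,30,0),(-54,0,0)]: print(d,proj(f,s["position"]+rt.apply(d),True))
E
```

```text
(0, 240, 152) [254.11094621 161.27038309]
(0, 235, 152) [254.10110562 167.57550786]
(43, 201, 140) [304.2189244  203.89668274]
(-43, 201, 140) [203.82371847 203.8093382 ]
(-25, 30, 0) [255.84243732 201.37540371]
(-30, 30, 0) [255.85384921 204.66855959]
(20, 30, 0) [255.76431182 179.2236816 ]
(-54, 0, 0) [255.78101833 286.20685754]
```

carry_out(
  increments=[
    {"dx": 3.5,"dy": 0.15,"dz": 0,"wx": 0,"wy": 0,"wz": 0,"fingers": 0.6},
    {"dx": 4.5,"dy": 0.15,"dz": 0,"wx": 0,"wy": 0,"wz": 0,"fingers": 0.6},
    {"dx": 5.2,"dy": 0.15,"dz": 0,"wx": 0,"wy": 0,"wz": 0,"fingers": 0.6},
    {"dx": 5.9,"dy": 0.15,"dz": 0,"wx": 0,"wy": 0,"wz": 0,"fingers": 0.6},
    {"dx": 6.6,"dy": 0.15,"dz": 0,"wx": 0,"wy": 0,"wz": 0,"fingers": 0.6},
    {"dx": 7.3,"dy": 0.15,"dz": 0,"wx": 0,"wy": 0,"wz": 0,"fingers": 0.6},
    {"dx": 7.9,"dy": 0.15,"dz": 0,"wx": 0,"wy": 0,"wz": 0,"fingers": 0.6},
    {"dx": 8.4,"dy": 0.15,"dz": 0,"wx": 0,"wy": 0,"wz": 0,"fingers": 0.6},
    {"dx": 8.7,"dy": 0.15,"dz": 0,"wx": 0,"wy": 0,"wz": 0,"fingers": 0.6},
    {"dx": 8.7,"dy": 0.15,"dz": 0,"wx": 0,"wy": 0,"wz": 0,"fingers": 0.6},
  ],
)

```text
t: 6.72
position: [623.5, 104.0, 127.9]
tcp_rot: [0.707, -0.058, 0.703, 0.059]
contact_force: [1.9, 2.5, -3.2]
grip_width: 0.631
```

```bash
python3 - <<'E'
from h import *
from plant import r,vision
f=vision.grab_frame("wrist");cv2.imwrite("pics/w6.png",f["color"]);pickle.dump(f,open("w6.pkl","wb"))
t=vision.grab_frame("scene");cv2.imwrite("pics/s6.png",cv2.resize(t["color"][60:260,130:380],None,fx=3,fy=3))
s=r.read_state();print(s["position"],s["contact_force"],s["moment"])
E
```

```text
[623.52955429 104.04246732 128.17333048] [ 0.5683085   1.6147685  -3.66083501] [ 0.50773942 -0.17649218 -0.04296079]
```

View pics/w6.png

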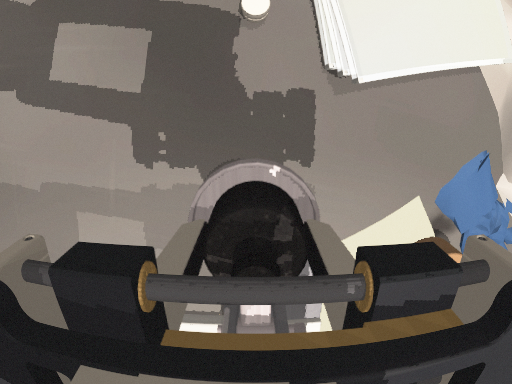

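View pics/s6.png

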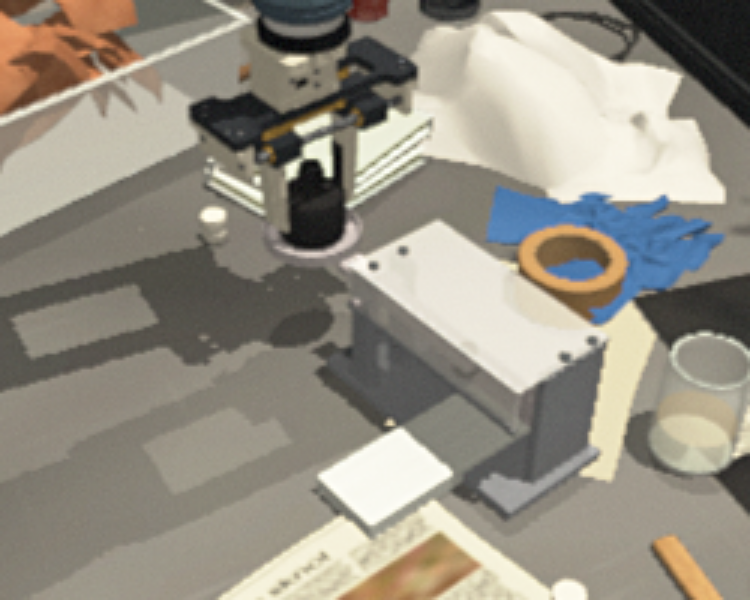

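carry_out(
  increments=[
    {"dx": 0.3,"dy": 0,"dz": 0,"wx": 0,"wy": 0,"wz": 0,"fingers": 0.6},
    {"dx": 0.3,"dy": 0,"dz": 0,"wx": 0,"wy": 0,"wz": 0,"fingers": 0.6},
  ],
)

```text
t: 7.08
position: [623.5, 104.3, 125.2]
tcp_rot: [0.707, -0.058, 0.702, 0.059]
contact_force: [0.4, 3.3, -1.4]
grip_width: 0.636
```

carry_out(
  increments=[
    {"dx": 0.05,"dy": 0,"dz": 0,"wx": 0,"wy": 0,"wz": 0,"fingers": -0.5},
    {"dx": 0.05,"dy": 0,"dz": 0,"wx": 0,"wy": 0,"wz": 0,"fingers": -0.8},
    {"dx": 0.05,"dy": 0,"dz": 0,"wx": 0,"wy": 0,"wz": 0,"fingers": -1},
    {"dx": 0.05,"dy": 0,"dz": 0,"wx": 0,"wy": 0,"wz": 0,"fingers": -1},
  ],
)

```text
t: 7.58
position: [623.6, 103.8, 124.7]
tcp_rot: [0.707, -0.058, 0.702, 0.059]
contact_force: [-0.5, -0.5, 1.0]
grip_width: 0.985
```

```bash
python3 - <<'E'
from h import *
from plant import r,vision
f=vision.grab_frame("wrist");cv2.imwrite("pics/w7.png",f["color"]);pickle.dump(f,open("w7.pkl","wb"))
t=vision.grab_frame("scene");cv2.imwrite("pics/s7.png",cv2.resize(t["color"][60:260,130:380],None,fx=3,fy=3))
s=r.read_state();print(s["position"],s["contact_force"],s["moment"],s["grip_width"])
E
```

```text
[623.50964679 103.90400843 124.61389866] [-0.66924265  0.16652347  0.79633305] [-0.03859424 -0.02704438 -0.01422265] 0.9955880726870365
```

View pics/w7.png

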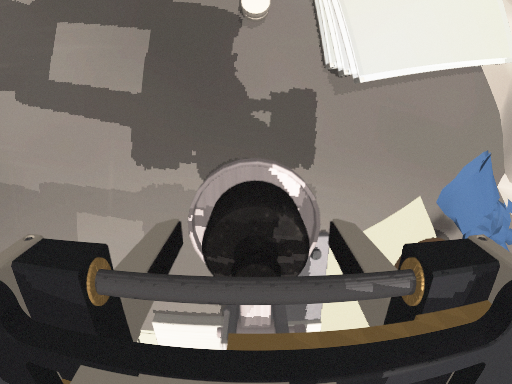

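View pics/s7.png

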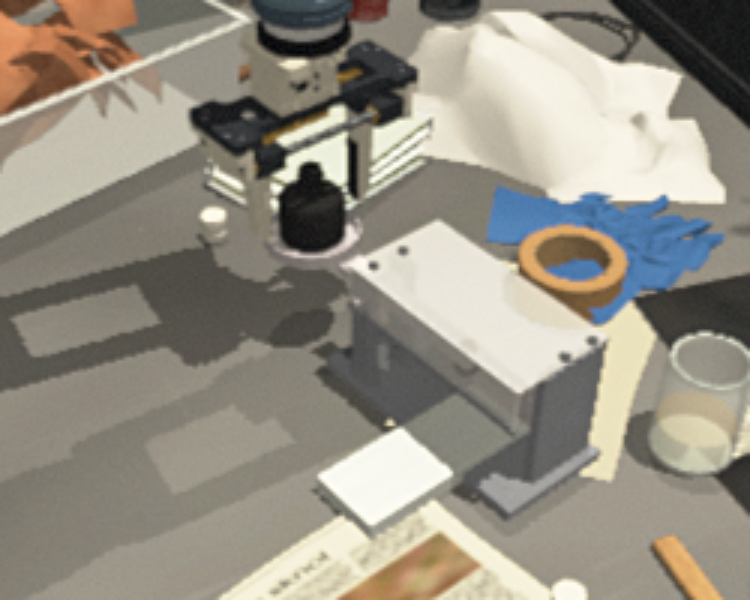

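carry_out(
  increments=[
    {"dx": -4,"dy": 0,"dz": 0,"wx": 0,"wy": 0,"wz": 0,"fingers": -1},
    {"dx": -9,"dy": 0,"dz": 0,"wx": 0,"wy": 0,"wz": 0,"fingers": -1},
    {"dx": -13.5,"dy": 0,"dz": 0,"wx": 0,"wy": 0,"wz": 0,"fingers": -1},
    {"dx": -13.5,"dy": 0,"dz": 0,"wx": 0,"wy": 0,"wz": 0,"fingers": -1},
  ],
)

```text
t: 8.18
position: [624.8, 103.9, 264.5]
tcp_rot: [0.71, -0.059, 0.699, 0.059]
contact_force: [-0.5, 0.4, -0.3]
grip_width: 1.001
```

```bash
python3 - <<'E'
from h import *
from plant import r,vision
t=vision.grab_frame("top");cv2.imwrite("pics/t8.png",cv2.resize(t["color"][120:260,130:370],None,fx=3.3,fy=3.3));pickle.dump(t,open("t8.pkl","wb"))
s=r.read_state();print(s["position"])
inc([500,-350,230],tool(-np.pi/2-.07))
E
```

```text
[623.56997193 103.8682601  261.60157525]
inc d [  3.   -42.72 -19.72] w [ 1.807  0.008 -0.009] deg 103.5 mm 471.0
```

View pics/t8.png

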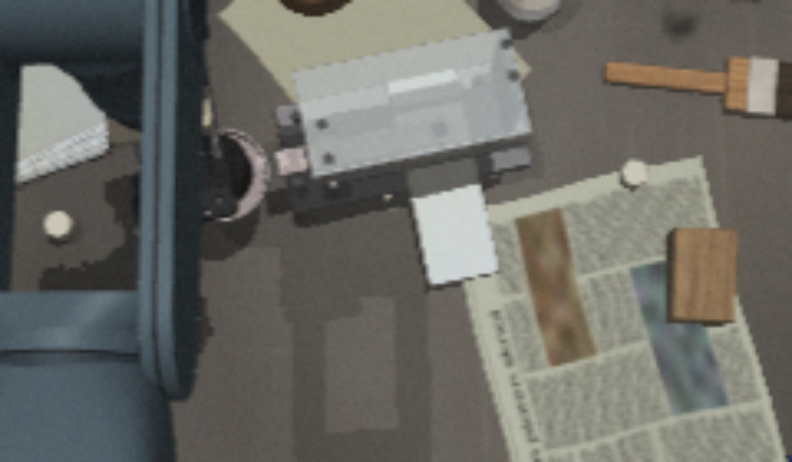

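carry_out(
  increments=[
    {"dx": 2,"dy": -5,"dz": -2,"wx": 0.18,"wy": 0,"wz": 0,"fingers": -1},
    {"dx": 2,"dy": -10,"dz": -5,"wx": 0.36,"wy": 0,"wz": 0,"fingers": -1},
    {"dx": 2,"dy": -15,"dz": -7.5,"wx": 0.54,"wy": 0,"wz": 0,"fingers": -1},
    {"dx": 2,"dy": -20,"dz": -10,"wx": 0.72,"wy": 0,"wz": 0,"fingers": -1},
    {"dx": 2,"dy": -25,"dz": -12.5,"wx": 0.9,"wy": 0,"wz": 0,"fingers": -1},
    {"dx": 2,"dy": -30,"dz": -15,"wx": 1.08,"wy": 0,"wz": 0,"fingers": -1},
    {"dx": 2,"dy": -35,"dz": -17,"wx": 1.26,"wy": 0,"wz": 0,"fingers": -1},
    {"dx": 2,"dy": -39,"dz": -18.5,"wx": 1.44,"wy": 0,"wz": 0,"fingers": -1},
    {"dx": 2.5,"dy": -42.7,"dz": -19.7,"wx": 1.62,"wy": 0,"wz": 0,"fingers": -1},
    {"dx": 3,"dy": -42.7,"dz": -19.7,"wx": 1.8,"wy": 0.008,"wz": -0.009,"fingers": -1},
  ],
)

```text
t: 9.48
position: [497.2, -352.3, 225.7]
tcp_rot: [-0.479, -0.516, -0.484, 0.52]
contact_force: [0.3, 0.8, -0.7]
grip_width: 1.002
```

carry_out(
  increments=[
    {"dx": 0,"dy": 0,"dz": 0,"wx": 0,"wy": 0,"wz": 0,"fingers": -1},
    {"dx": 0,"dy": 0,"dz": 0,"wx": 0,"wy": 0,"wz": 0,"fingers": -1},
  ],
)

```text
t: 9.72
position: [498.9, -349.0, 227.5]
tcp_rot: [-0.483, -0.513, -0.487, 0.516]
contact_force: [0.5, 0.0, -0.6]
grip_width: 1.001
```

```bash
python3 - <<'E'
from h import *
from plant import r,vision
for i in range(2): f=vision.grab_frame("wrist")
cv2.imwrite("pics/w9.png",f["color"]);pickle.dump(f,open("w9.pkl","wb"))
s=r.read_state();print(s["position"],s["qpos"].round(2),s["t"])
print(proj(f,[522.5,-350,45],True))
t=vision.grab_frame("top");cv2.imwrite("pics/t9.png",t["color"]);pickle.dump(t,open("t9.pkl","wb"))
t=vision.grab_frame("scene");cv2.imwrite("pics/s9.png",t["color"]);pickle.dump(t,open("s9.pkl","wb"))
E
```

```text
[ 499.22840813 -349.08084343  228.27298054] [-0.79  0.36  1.37 -0.    1.42  0.84] 9.825
[255.35799157 149.59889528]
```

View pics/w9.png

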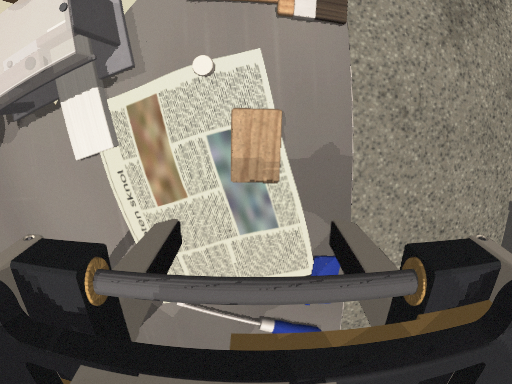

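View pics/s9.png

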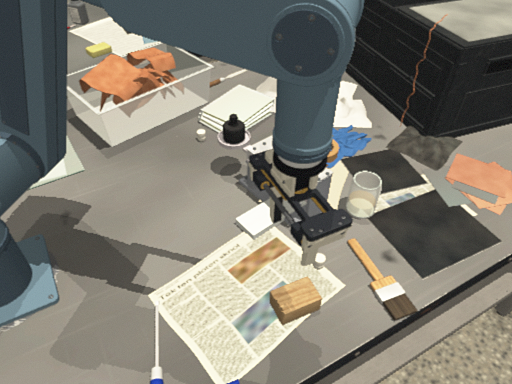

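The scene view shows the weight standing upright in the pan at (234,130). In the wrist view the block top spans about (232-282, 108-183), the bed front corners are at (77,159) and (114,149), and the right stopper is at (203,65).

```bash
python3 - <<'E'
from h import *
f=pickle.load(open("w9.pkl","rb"))
c=f["color"][95:195,215:300];cv2.imwrite("pics/w9z.png",cv2.resize(c,None,fx=6,fy=6,interpolation=cv2.INTER_CUBIC))
c=f["color"][55:175,45:145];cv2.imwrite("pics/w9j.png",cv2.resize(c,None,fx=5,fy=5,interpolation=cv2.INTER_CUBIC))
E
```

```text
(no output)
```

View pics/w9z.png

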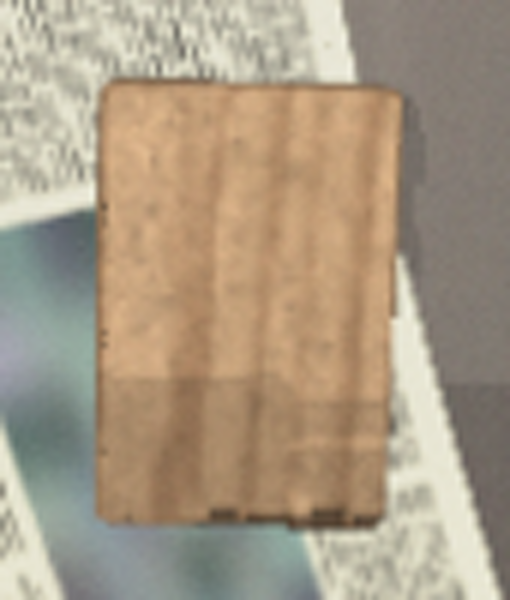

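View pics/w9j.png

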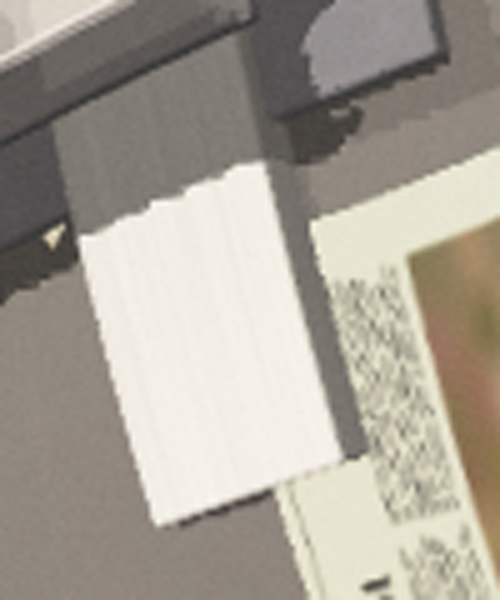

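```bash
python3 - <<'E'
from h import *
f=pickle.load(open("w9.pkl","rb"))
z=lambda x,y:((x+.5)/6-.5+215,(y+.5)/6-.5+95)
q=np.array([onz(f,*z(*p),44,True) for p in[(101,82),(403,88),(380,525),(100,523)]]);print(q.round(1),q.mean(0))
for a,b in((3,0),(2,1)): d=q[b]-q[a];print(np.arctan2(d[1],d[0]),np.linalg.norm(d))
j=lambda x,y:((x+.5)/5-.5+45,(y+.5)/5-.5+55)
e=[onz(f,*j(*p),19,True) for p in [(157,525),(343,460),(52,128),(243,40)]];print(np.round(e,1))
m=(e[0]+e[1])/2;d=e[0]-e[1];print(np.arctan2(-d[0],d[1]),np.linalg.norm(d))
for a,b in((0,2),(1,3)): d=e[b]-e[a];print(np.arctan2(d[1],d[0]))
print(m, m+R.from_euler('z',.166).apply([130,0,0]))
E
```

```text
[[ 572.9 -325.1   44. ]
 [ 568.4 -383.4   44. ]
 [ 481.1 -375.    44. ]
 [ 484.8 -318.5   44. ]] [ 526.80027626 -350.49623185   44.        ]
-0.0751328937709347 88.37035910255422
-0.09502756377633324 87.6953732508543
[[ 526.   -89.3   19. ]
 [ 538.1 -156.2   19. ]
 [ 647.3  -66.1   19. ]
 [ 658.6 -136.2   19. ]]
0.1789394672780382 68.050299635339
0.18844001814536837
0.16439321862074396
[ 532.01979237 -122.76330644   19.        ] [ 660.23276165 -101.28227973   19.        ]
```

```bash
cat >> h.py <<'E'
O=np.array([658.,-100.8,0.]); YAW=0.168
LEAN=-np.radians(40)
def bl(p,th=-0.083,c=(524.5,-350.4)): return np.array([*c,0])+R.from_euler('z',th).apply(p)
E
python3 - <<'E'
from h import *
rt=tool(-0.083-np.pi/2,LEAN); g=bl([-17,0,11]); print(g,rt.as_matrix()[:,0])
inc(g-100*rt.as_matrix()[:,0],rt)
E
```

```text
[ 507.55852289 -348.99061951   11.        ] [ 0.6405748  -0.05329014 -0.76604444]
inc d [14.13 -5.55 -0.23] w [ 0.021 -0.007  0.702] deg 40.3 mm 152.0
```

carry_out(
  increments=[
    {"dx": 3.5,"dy": -1.4,"dz": 0,"wx": 0,"wy": 0,"wz": 0.18,"fingers": -1},
    {"dx": 7,"dy": -2.8,"dz": -0.1,"wx": 0.01,"wy": 0,"wz": 0.36,"fingers": -1},
    {"dx": 10.5,"dy": -4.2,"dz": -0.2,"wx": 0.015,"wy": 0,"wz": 0.54,"fingers": -1},
    {"dx": 14.1,"dy": -5.5,"dz": -0.2,"wx": 0.021,"wy": -0.007,"wz": 0.702,"fingers": -1},
    {"dx": 14.1,"dy": -5.5,"dz": -0.2,"wx": 0.021,"wy": -0.007,"wz": 0.702,"fingers": -1},
    {"dx": 14.1,"dy": -5.5,"dz": -0.2,"wx": 0.021,"wy": -0.007,"wz": 0.702,"fingers": -1},
    {"dx": 14.1,"dy": -5.5,"dz": -0.2,"wx": 0.021,"wy": -0.007,"wz": 0.702,"fingers": -1},
  ],
)

```text
t: 10.8
position: [442.9, -343.9, 87.0]
tcp_rot: [0.627, 0.653, 0.272, -0.326]
contact_force: [-0.5, 0.1, 0.6]
grip_width: 1.004
```

```bash
python3 - <<'E'
from h import *
from plant import r,vision
f=vision.grab_frame("wrist")
cv2.imwrite("pics/w10.png",f["color"]);pickle.dump(f,open("w10.pkl","wb"))
s=r.read_state();print(s["position"],s["qpos"].round(2),s["t"])
print(proj(f,s["position"],True))
rt=tool(-0.083-np.pi/2,LEAN); g=bl([-17,0,11]); inc(g,rt)
E
```

```text
[ 443.59336666 -344.48679793   87.77873734] [-1.29  0.28  2.18  1.09  0.74 -0.49] 10.85
[256.9832939  230.79268443]
inc d [10.   -0.01 -0.09] w [-0.002  0.001  0.001] deg 0.1 mm 100.0
```

View pics/w10.png

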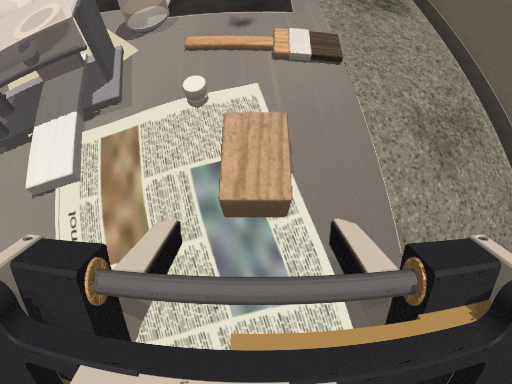

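carry_out(
  increments=[
    {"dx": 4,"dy": 0,"dz": -0.1,"wx": 0,"wy": 0,"wz": 0,"fingers": -1},
    {"dx": 7.5,"dy": 0,"dz": -0.1,"wx": 0,"wy": 0,"wz": 0,"fingers": -1},
    {"dx": 10,"dy": 0,"dz": -0.1,"wx": 0,"wy": 0,"wz": 0,"fingers": -1},
    {"dx": 10,"dy": 0,"dz": -0.1,"wx": 0,"wy": 0,"wz": 0,"fingers": -1},
    {"dx": 10,"dy": 0,"dz": -0.1,"wx": 0,"wy": 0,"wz": 0,"fingers": -1},
  ],
)

```text
t: 11.48
position: [508.4, -348.9, 12.0]
tcp_rot: [0.628, 0.652, 0.272, -0.325]
contact_force: [-0.3, 0.0, -0.4]
grip_width: 0.997
```

```bash
python3 - <<'E'
from h import *
from plant import r,vision
f=vision.grab_frame("wrist")
cv2.imwrite("pics/w11.png",f["color"]);pickle.dump(f,open("w11.pkl","wb"))
s=r.read_state();print(s["position"],s["contact_force"],s["t"])
t=vision.grab_frame("scene");cv2.imwrite("pics/s11.png",cv2.resize(t["color"][180:340,200:400],None,fx=3.5,fy=3.5))
E
```

```text
[ 508.10620222 -349.12257536   12.2073709 ] [ 0.39801028 -0.81214624  0.66972966] 11.525
```

View pics/w11.png

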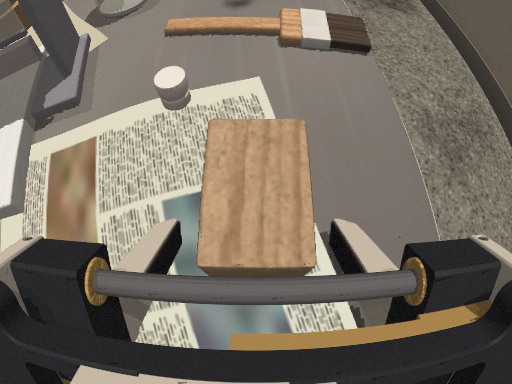

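View pics/s11.png

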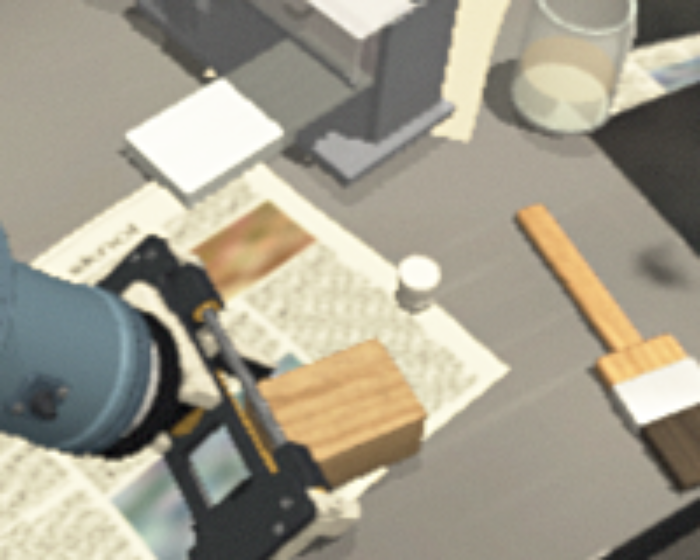

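The fingers straddle the block near its near end, and the block shows at (200-313, 120-270) in the wrist view. I'll close with a firm grip.

carry_out(
  increments=[
    {"dx": 0,"dy": 0,"dz": 0,"wx": 0,"wy": 0,"wz": 0,"fingers": 0.7},
    {"dx": 0,"dy": 0,"dz": 0,"wx": 0,"wy": 0,"wz": 0,"fingers": 0.7},
    {"dx": 0,"dy": 0,"dz": 0,"wx": 0,"wy": 0,"wz": 0,"fingers": 0.7},
    {"dx": 0,"dy": 0,"dz": 0,"wx": 0,"wy": 0,"wz": 0,"fingers": 0.7},
    {"dx": 0,"dy": 0,"dz": 0,"wx": 0,"wy": 0,"wz": 0,"fingers": 0.7},
  ],
  newtons=45,
)

```text
t: 12.2
position: [507.7, -349.0, 11.1]
tcp_rot: [0.628, 0.653, 0.271, -0.326]
contact_force: [-1.8, 0.1, 2.2]
grip_width: 0.642
```

```bash
python3 - <<'E'
from h import *
from plant import r,vision
s=r.read_state();rt=rot_of(s);print(s["position"],s["contact_force"])
inc(s["position"]+[0,0,110],rt)
E
```

```text
[ 507.69788666 -348.95960253   11.05330595] [-1.84793334  0.12195202  2.21126654]
inc d [-8.43  7.07  0.  ] w [0. 0. 0.] deg 0.0 mm 110.0
```

carry_out(
  increments=[
    {"dx": -1.5,"dy": 1.3,"dz": 0,"wx": 0,"wy": 0,"wz": 0,"fingers": 0.7},
    {"dx": -4,"dy": 3.4,"dz": 0,"wx": 0,"wy": 0,"wz": 0,"fingers": 0.7},
    {"dx": -7,"dy": 5.9,"dz": 0,"wx": 0,"wy": 0,"wz": 0,"fingers": 0.7},
    {"dx": -8.4,"dy": 7.1,"dz": 0,"wx": 0,"wy": 0,"wz": 0,"fingers": 0.7},
    {"dx": -8.4,"dy": 7.1,"dz": 0,"wx": 0,"wy": 0,"wz": 0,"fingers": 0.7},
    {"dx": -8.4,"dy": 7.1,"dz": 0,"wx": 0,"wy": 0,"wz": 0,"fingers": 0.7},
  ],
)

```text
t: 12.95
position: [507.8, -347.9, 119.6]
tcp_rot: [0.627, 0.653, 0.272, -0.326]
contact_force: [0.4, 0.1, -3.6]
grip_width: 0.644
```

```bash
python3 - <<'E'
from h import *
from plant import r,vision
f=vision.grab_frame("wrist")
cv2.imwrite("pics/w12.png",f["color"]);pickle.dump(f,open("w12.pkl","wb"))
t=vision.grab_frame("scene");cv2.imwrite("pics/s12.png",cv2.resize(t["color"][150:310,200:400],None,fx=3.5,fy=3.5));pickle.dump(t,open("s12.pkl","wb"))
s=r.read_state();rt=rot_of(s);print(s["position"],s["contact_force"],s["moment"],s["t"])
rt=tool(YAW-np.pi/2,LEAN);inc(jig([-17-85,0,31+60]),rt); inc(jig([-17-85,0,31]),rt)
E
```

```text
[ 507.77392655 -347.91770059  119.29399543] [ 0.0528174  -0.13816668 -3.80807809] [0.13386387 0.73124168 0.03470356] 13.05
inc d [  4.14   0.45 -23.34] w [-0.195  0.16   0.002] deg 14.5 mm 237.0
inc d [  8.75  -3.4  -23.32] w [-0.195  0.16   0.002] deg 14.5 mm 251.0
```

View pics/w12.png

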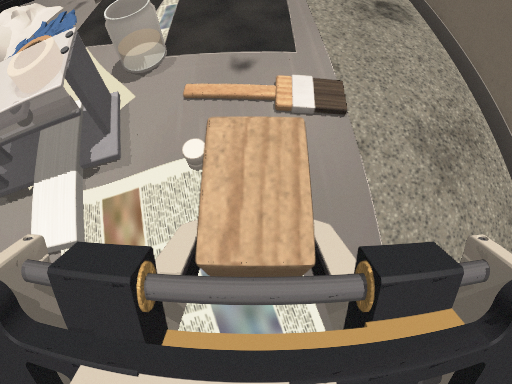

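View pics/s12.png

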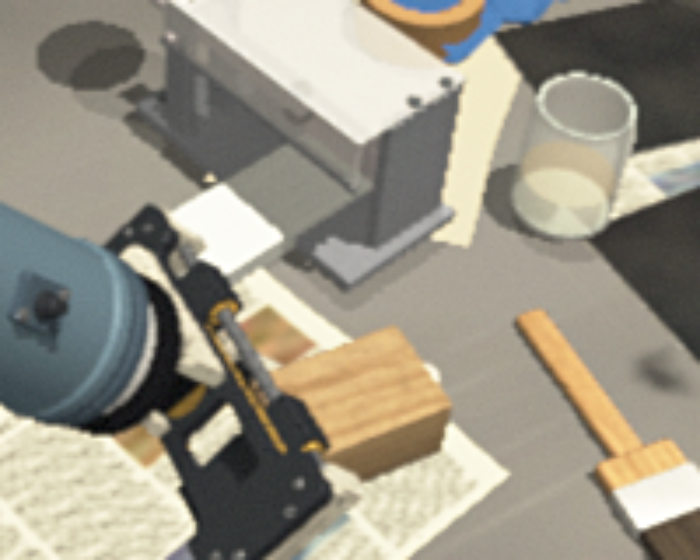

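carry_out(
  increments=[
    {"dx": 0.8,"dy": 0.1,"dz": -4,"wx": -0.04,"wy": 0.03,"wz": 0,"fingers": 0.7},
    {"dx": 1.6,"dy": 0.2,"dz": -8,"wx": -0.08,"wy": 0.06,"wz": 0,"fingers": 0.7},
    {"dx": 2.4,"dy": 0.3,"dz": -13,"wx": -0.12,"wy": 0.1,"wz": 0,"fingers": 0.7},
    {"dx": 3.2,"dy": 0.4,"dz": -18,"wx": -0.16,"wy": 0.13,"wz": 0,"fingers": 0.7},
    {"dx": 4.1,"dy": 0.45,"dz": -22,"wx": -0.195,"wy": 0.16,"wz": 0.002,"fingers": 0.7},
    {"dx": 4.1,"dy": 0.45,"dz": -23.3,"wx": -0.195,"wy": 0.16,"wz": 0.002,"fingers": 0.7},
    {"dx": 4.1,"dy": 0.45,"dz": -23.3,"wx": -0.195,"wy": 0.16,"wz": 0.002,"fingers": 0.7},
    {"dx": 4.1,"dy": 0.45,"dz": -23.3,"wx": -0.195,"wy": 0.16,"wz": 0.002,"fingers": 0.7},
  ],
)

```text
t: 14.05
position: [558.0, -120.7, 92.6]
tcp_rot: [0.665, 0.613, 0.35, -0.245]
contact_force: [0.5, 0.5, -2.6]
grip_width: 0.644
```

```bash
python3 - <<'E'
from h import *
from plant import r,vision
f=vision.grab_frame("wrist")
cv2.imwrite("pics/w13.png",f["color"]);pickle.dump(f,open("w13.pkl","wb"))
t=vision.grab_frame("scene");cv2.imwrite("pics/s13.png",cv2.resize(t["color"][110:310,180:400],None,fx=3.4,fy=3.4));pickle.dump(t,open("s13.pkl","wb"))
t=vision.grab_frame("top");cv2.imwrite("pics/t13.png",cv2.resize(t["color"][120:260,130:370],None,fx=3.3,fy=3.3));pickle.dump(t,open("t13.pkl","wb"))
s=r.read_state();print(s["position"],s["contact_force"],s["qpos"].round(2),s["t"])
rt=tool(YAW-np.pi/2,LEAN);inc(jig([-17-85,0,34]),rt)
E
```

```text
[ 557.86299134 -120.68604599   92.70343472] [-0.70157782  0.77432807 -2.28452107] [-0.77  0.23  2.23  1.23  0.58 -0.4 ] 14.2
inc d [ 4.49 -3.78 -0.31] w [ 0.     0.004 -0.001] deg 0.3 mm 59.0
```

View pics/w13.png

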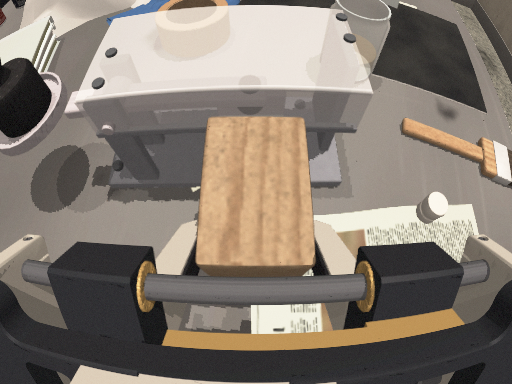

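View pics/s13.png

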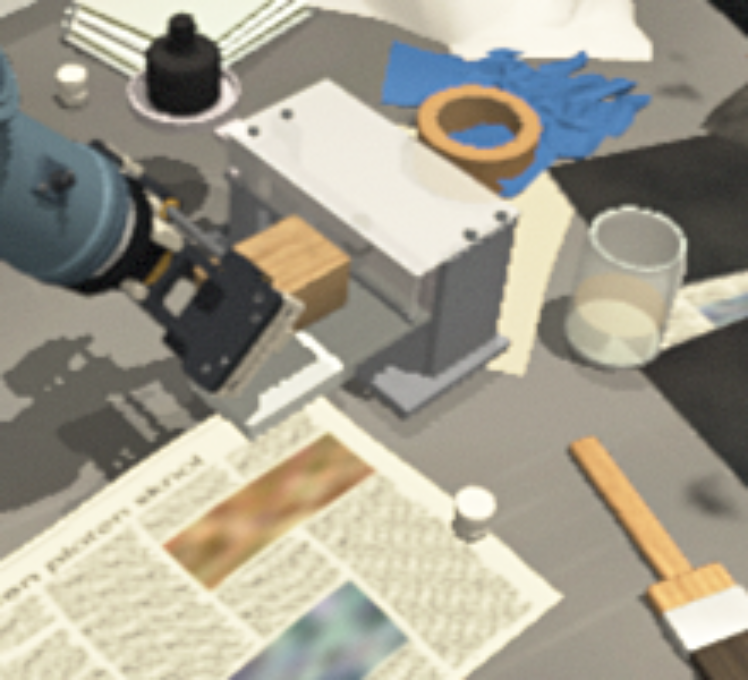

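View pics/t13.png

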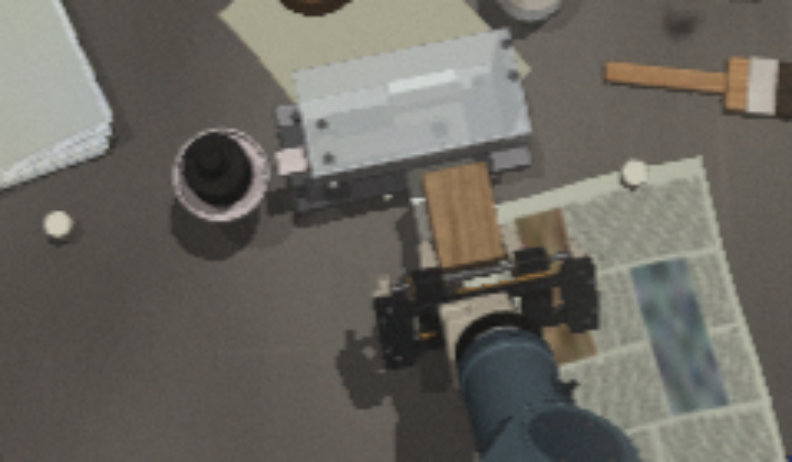

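```bash
python3 - <<'E'
from h import *
T=pickle.load(open("t13.pkl","rb"))
z2=lambda x,y:((x+.5)/3.3-.5+130,(y+.5)/3.3-.5+120)
Ri=R.from_euler('z',-YAW)
for p in[(423,170),(488,162),(502,260),(440,268)]:
    print(Ri.apply(onz(T,*z2(*p),126.5)-O).round(1))
# depth
Z=T["range_z"]; 
P=[]
for v in range(168,200):
  for u in range(255,290):
    if Z[v,u]>0:
        q=Ri.apply(onz(T,u,v,0)*0+ (lambda c,d:c+d*float(Z[v,u]))(*ray(T,u,v))-O)
        if q[2]>118 and q[2]<135: P.append(q)
P=np.array(P)
P=P[P[:,0]>-115]; print(len(P),np.percentile(P,[2,50,98],axis=0).round(1))
s=pickle.load(open("w13.pkl","rb"))
E
```

```text
[-39.1  23.4 126.5]
[-43.5 -35.9 126.5]
[-133.9  -29.7  126.5]
[-130.    26.3  126.5]
494 [[-113.7  -33.1  120.5]
 [ -78.5   -3.6  127. ]
 [ -42.7   25.2  131.3]]
```

carry_out(
  increments=[
    {"dx": 1.5,"dy": -1.2,"dz": -0.35,"wx": 0,"wy": 0.004,"wz": 0,"fingers": 0.7},
    {"dx": 3,"dy": -2.4,"dz": -0.35,"wx": 0,"wy": 0.004,"wz": 0,"fingers": 0.7},
    {"dx": 4.5,"dy": -3.8,"dz": -0.35,"wx": 0,"wy": 0.004,"wz": 0,"fingers": 0.7},
    {"dx": 4.5,"dy": -3.8,"dz": -0.35,"wx": 0,"wy": 0.004,"wz": 0,"fingers": 0.7},
    {"dx": 4.5,"dy": -3.8,"dz": -0.35,"wx": 0,"wy": 0.004,"wz": 0,"fingers": 0.7},
  ],
)

```text
t: 14.82
position: [557.3, -116.6, 34.0]
tcp_rot: [0.664, 0.614, 0.351, -0.243]
contact_force: [0.4, 0.2, -2.1]
grip_width: 0.64
```

```bash
cat > look.py <<'E'
import sys
from h import *
from plant import r,vision
n=sys.argv[1]
s=r.read_state();print(s["position"],s["contact_force"],s["moment"].round(2),s["t"])
print("jig tcp",R.from_euler('z',-YAW).apply(s["position"]-O).round(1))
f=vision.grab_frame("wrist")
cv2.imwrite(f"pics/w{n}.png",f["color"]);pickle.dump(f,open(f"w{n}.pkl","wb"))
t=vision.grab_frame("scene");cv2.imwrite(f"pics/s{n}.png",cv2.resize(t["color"][110:310,180:400],None,fx=3.4,fy=3.4,interpolation=cv2.INTER_CUBIC));pickle.dump(t,open(f"s{n}.pkl","wb"))
t=vision.grab_frame("top");cv2.imwrite(f"pics/t{n}.png",cv2.resize(t["color"][120:260,130:370],None,fx=3.3,fy=3.3,interpolation=cv2.INTER_CUBIC));pickle.dump(t,open(f"t{n}.pkl","wb"))
E
python3 look.py 14
```

```text
[ 557.26892649 -116.59357036   34.00499212] [ 0.37249441  0.1553647  -2.05930463] [-0.12  0.64 -0.  ] 14.825
jig tcp [-102.     1.3   34. ]
```

View pics/w14.png

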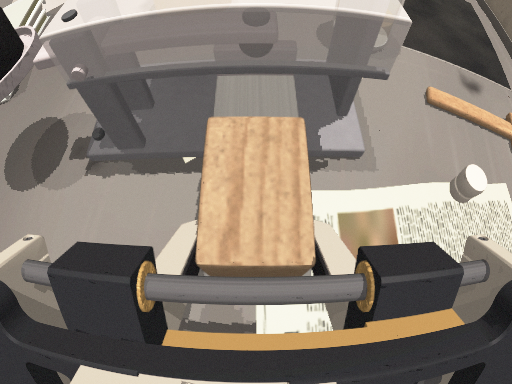

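View pics/s14.png

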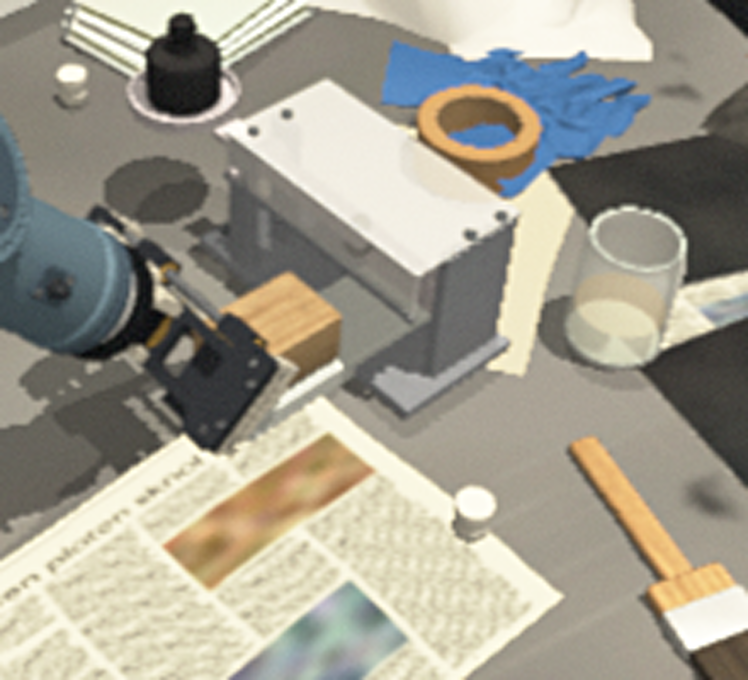

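View pics/t14.png

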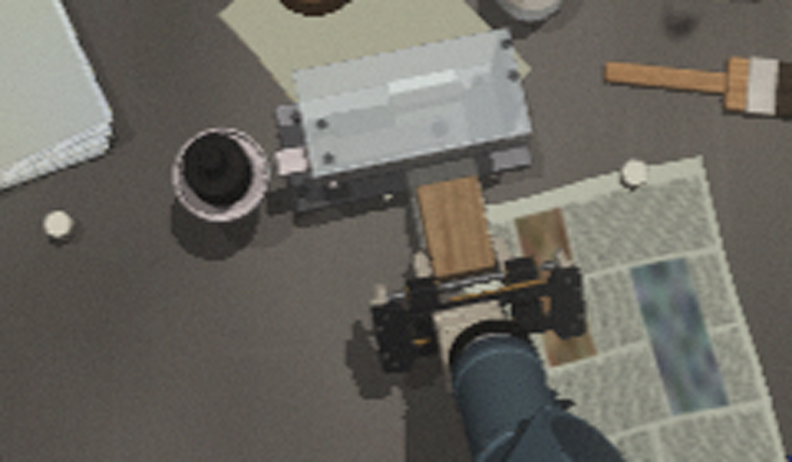

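carry_out(
  increments=[
    {"dx": 0.2,"dy": -0.17,"dz": 0,"wx": 0,"wy": 0,"wz": 0,"fingers": 0.7},
    {"dx": 0.2,"dy": -0.17,"dz": 0,"wx": 0,"wy": 0,"wz": 0,"fingers": 0.7},
  ],
)

```text
t: 15.22
position: [557.1, -116.0, 31.1]
tcp_rot: [0.664, 0.613, 0.352, -0.243]
contact_force: [-0.2, 0.2, -2.6]
grip_width: 0.647
```

```bash
python3 - <<'E'
from h import *
from plant import r
s=r.read_state();print(s["position"],s["contact_force"],R.from_euler('z',-YAW).apply(s["position"]-O).round(1))
rt=tool(YAW-np.pi/2,LEAN);inc(jig([-27,0,31]),rt)
E
```

```text
[ 557.08962726 -115.95860783   31.07348685] [-0.20413782  0.18503911 -2.58766859] [-102.     1.9   31.1]
inc d [4.84 5.74 0.21] w [ 0.001 -0.001 -0.001] deg 0.1 mm 75.0
```

carry_out(
  increments=[
    {"dx": 0.9,"dy": 1.1,"dz": 0,"wx": 0,"wy": 0,"wz": 0,"fingers": 0.7},
    {"dx": 1.9,"dy": 2.2,"dz": 0,"wx": 0,"wy": 0,"wz": 0,"fingers": 0.7},
    {"dx": 2.9,"dy": 3.4,"dz": 0,"wx": 0,"wy": 0,"wz": 0,"fingers": 0.7},
    {"dx": 3.9,"dy": 4.6,"dz": 0,"wx": 0,"wy": 0,"wz": 0,"fingers": 0.7},
    {"dx": 4.8,"dy": 5.7,"dz": 0,"wx": 0,"wy": 0,"wz": 0,"fingers": 0.7},
    {"dx": 4.8,"dy": 5.7,"dz": 0,"wx": 0,"wy": 0,"wz": 0,"fingers": 0.7},
    {"dx": 4.8,"dy": 5.7,"dz": 0,"wx": 0,"wy": 0,"wz": 0,"fingers": 0.7},
  ],
)

```text
t: 16.1
position: [630.9, -102.8, 31.1]
tcp_rot: [0.664, 0.613, 0.352, -0.242]
contact_force: [1.2, 0.8, 0.2]
grip_width: 0.642
```

```bash
python3 look.py 15
```

```text
[ 630.87366666 -102.82178956   31.11076787] [1.15016564 0.78882153 0.19918503] [0.01 0.18 0.02] 16.1
jig tcp [-27.1   2.5  31.1]
```

View pics/w15.png

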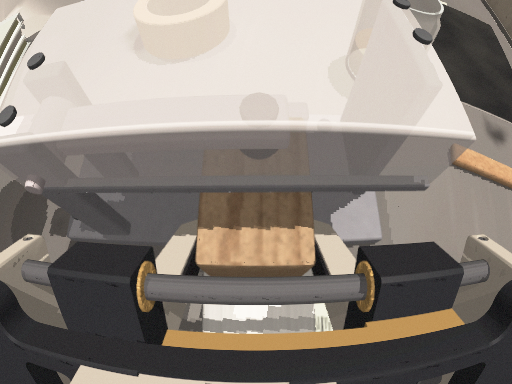

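View pics/s15.png

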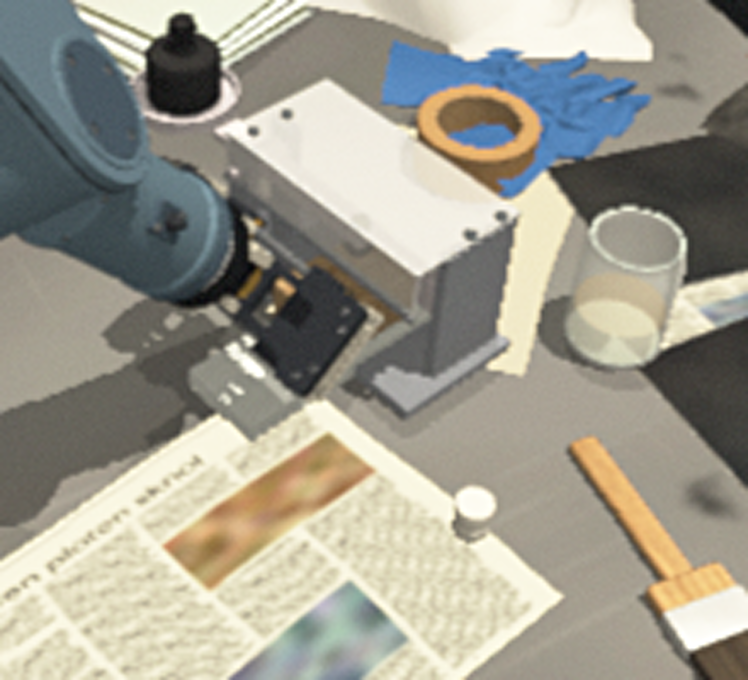

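View pics/t15.png

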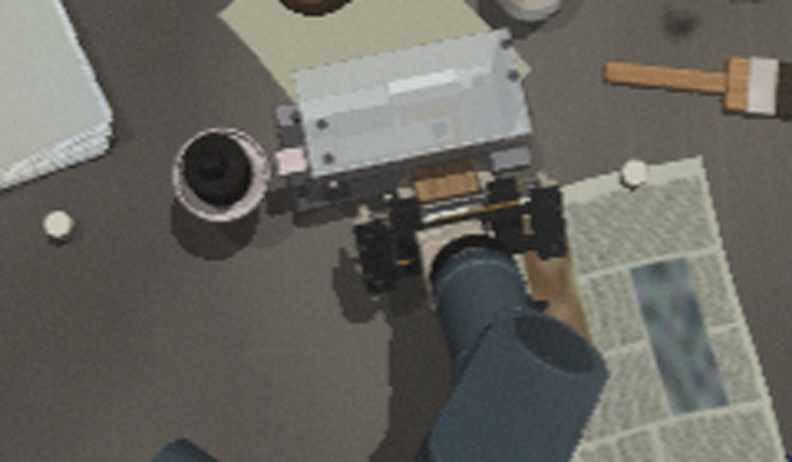

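carry_out(
  increments=[
    {"dx": 0.16,"dy": 0.19,"dz": 0.02,"wx": 0,"wy": 0,"wz": 0,"fingers": 0.7},
    {"dx": 0.32,"dy": 0.38,"dz": 0.04,"wx": 0,"wy": 0,"wz": 0,"fingers": 0.7},
    {"dx": 0.45,"dy": 0.54,"dz": 0.06,"wx": 0,"wy": 0,"wz": 0,"fingers": 0.7},
    {"dx": 0.45,"dy": 0.54,"dz": 0.06,"wx": 0,"wy": 0,"wz": 0,"fingers": 0.7},
  ],
)

```text
t: 16.75
position: [637.6, -103.0, 31.1]
tcp_rot: [0.664, 0.613, 0.352, -0.243]
contact_force: [-3.0, -0.8, 4.2]
grip_width: 0.645
```

```bash
python3 look.py 16
```

```text
[ 637.59693502 -103.04352965   31.07305356] [-3.04258646 -0.84046211  4.21943352] [-0.12  0.34 -0.01] 16.75
jig tcp [-20.5   1.2  31.1]
```

carry_out(
  increments=[
    {"dx": 0.13,"dy": 0.15,"dz": 0,"wx": 0,"wy": 0,"wz": 0,"fingers": 0.7},
    {"dx": 0.13,"dy": 0.15,"dz": 0,"wx": 0,"wy": 0,"wz": 0,"fingers": 0.7},
  ],
)

```text
t: 17.15
position: [639.6, -102.6, 31.1]
tcp_rot: [0.664, 0.613, 0.352, -0.243]
contact_force: [-3.2, -0.9, 5.6]
grip_width: 0.646
```

carry_out(
  increments=[
    {"dx": 0.13,"dy": 0.15,"dz": 0,"wx": 0,"wy": 0,"wz": 0,"fingers": 0.7},
    {"dx": 0.13,"dy": 0.15,"dz": 0,"wx": 0,"wy": 0,"wz": 0,"fingers": 0.7},
  ],
)

```text
t: 17.4
position: [640.3, -102.4, 31.0]
tcp_rot: [0.664, 0.613, 0.352, -0.244]
contact_force: [-14.1, -4.4, 14.2]
grip_width: 0.643
```

```bash
python3 look.py 17
```

```text
[ 640.33402023 -102.42379373   31.04275626] [-14.10131914  -4.3595639   14.1678044 ] [-0.04  0.8   0.25] 17.4
jig tcp [-17.7   1.4  31. ]
```

View pics/w17.png

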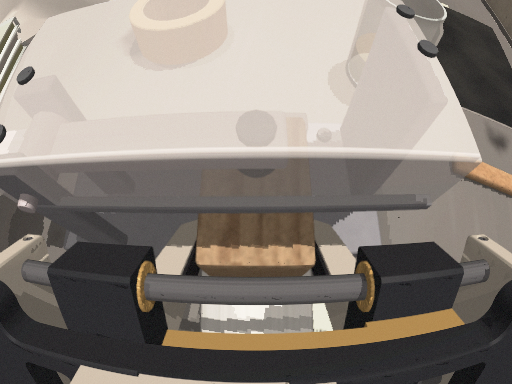

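View pics/t17.png

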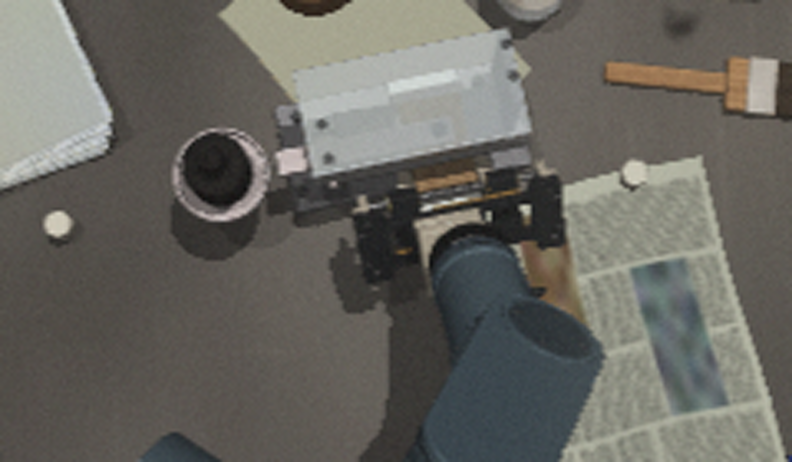

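carry_out(
  increments=[
    {"dx": 0,"dy": -0.05,"dz": 0,"wx": 0,"wy": 0,"wz": 0,"fingers": 0.7},
    {"dx": 0,"dy": -0.05,"dz": 0,"wx": 0,"wy": 0,"wz": 0,"fingers": -0.3},
    {"dx": 0,"dy": -0.05,"dz": 0,"wx": 0,"wy": 0,"wz": 0,"fingers": -1},
    {"dx": 0,"dy": -0.05,"dz": 0,"wx": 0,"wy": 0,"wz": 0,"fingers": -1},
    {"dx": 0,"dy": -0.05,"dz": 0,"wx": 0,"wy": 0,"wz": 0,"fingers": -1},
    {"dx": -1.5,"dy": -0.05,"dz": 0,"wx": 0,"wy": 0,"wz": 0,"fingers": -1},
    {"dx": -5,"dy": -0.05,"dz": 0,"wx": 0,"wy": 0,"wz": 0,"fingers": -1},
    {"dx": -10,"dy": -0.05,"dz": 0,"wx": 0,"wy": 0,"wz": 0,"fingers": -1},
    {"dx": -12,"dy": -0.05,"dz": 0,"wx": 0,"wy": 0,"wz": 0,"fingers": -1},
    {"dx": -12,"dy": -0.05,"dz": 0,"wx": 0,"wy": 0,"wz": 0,"fingers": -1},
  ],
)

```text
t: 18.8
position: [565.0, -115.9, 123.7]
tcp_rot: [0.665, 0.613, 0.351, -0.243]
contact_force: [1.0, -0.3, -0.2]
grip_width: 1.0
```

```bash
python3 look.py 18
```

```text
[ 565.03191756 -115.93976409  123.73210655] [ 0.96542176 -0.2914104  -0.20279592] [-0.06  0.28 -0.04] 18.8
jig tcp [-94.2   0.6 123.7]
```

View pics/w18.png

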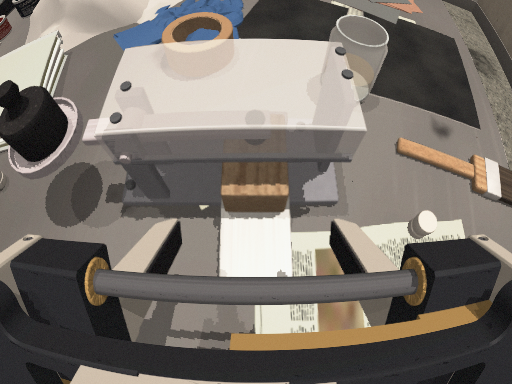

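View pics/s18.png

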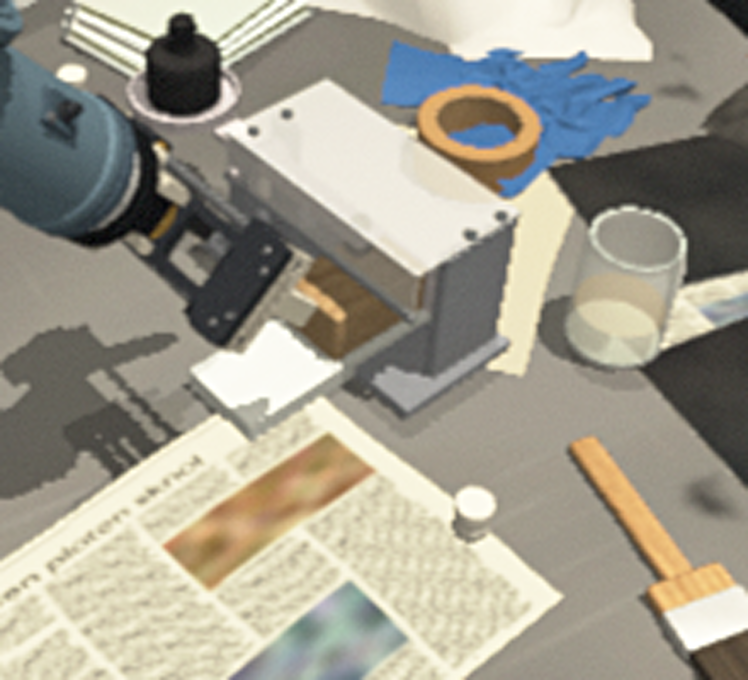

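View pics/t18.png

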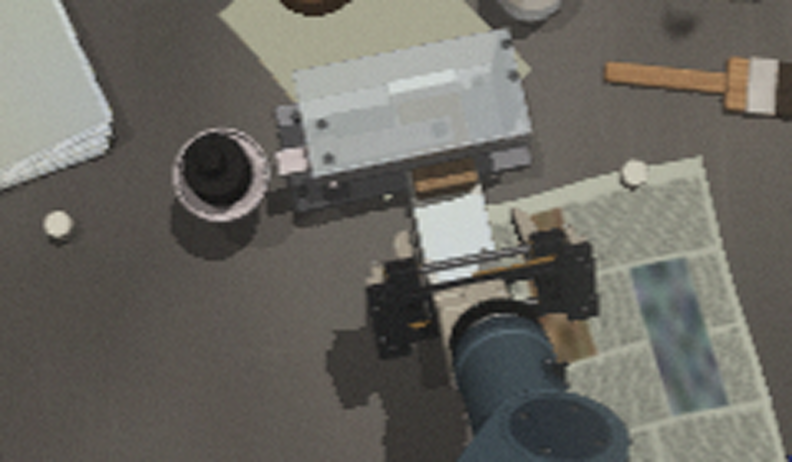

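```bash
python3 - <<'E'
from h import *
f=pickle.load(open("w18.pkl","rb"));c=f["color"][110:290,190:330]
cv2.imwrite("pics/w18z.png",cv2.resize(c,None,fx=4.2,fy=3.3*1.27/1,interpolation=cv2.INTER_CUBIC)[:600] if 0 else cv2.resize(c,None,fx=3.3,fy=3.3,interpolation=cv2.INTER_CUBIC))
E
```

```text
(no output)
```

View pics/w18z.png

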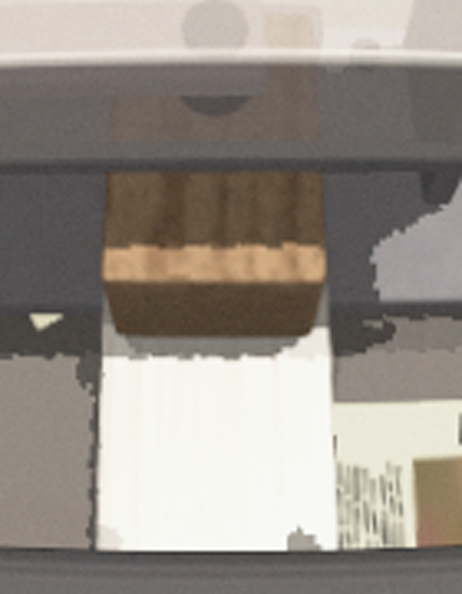

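```bash
python3 - <<'E'
from h import *
f=pickle.load(open("w18.pkl","rb"))
z=lambda x,y:((x+.5)/3.3-.5+190,(y+.5)/3.3-.5+110)
Ri=R.from_euler('z',-YAW)
for n,p,h in[("bb",(117,333),20),("bb",(313,333),20),("bt",(104,280),65),("bt",(325,280),65),("bedL",(102,320),20),("bedR",(330,330),20),("bedL",(95,545),20),("bedR",(336,545),20),("blk far",(112,110),65),("far",(318,110),65)]:
    print(n,Ri.apply(onz(f,*z(*p),h,True)-O).round(1))
E
```

```text
bb [-42.3  31.3  20. ]
bb [-42.1 -28.   20. ]
bt [-44.1  30.4  65. ]
bt [-43.9 -26.9  65. ]
bedL [-38.1  36.   20. ]
bedR [-41.1 -33.2  20. ]
bedL [-106.6   35.4   20. ]
bedR [-106.4  -32.8   20. ]
blk far [ 8.3 31.  65. ]
far [  8.4 -27.4  65. ]
```

```bash
python3 - <<'E'
from h import *
inc([565,-116,264],tool(YAW-np.pi/2,LEAN)); inc([623.5,100,262],tool(YAW))
E
```

```text
inc d [-10.91   9.13   0.08] w [ 0.001 -0.002 -0.001] deg 0.1 mm 142.0
inc d [ -4.68  16.2  -20.21] w [-1.499  0.545 -0.548] deg 96.6 mm 263.0
```

carry_out(
  increments=[
    {"dx": -4,"dy": 3.4,"dz": 0,"wx": 0,"wy": 0,"wz": 0,"fingers": -1},
    {"dx": -8,"dy": 6.7,"dz": 0,"wx": -0.1,"wy": 0.035,"wz": -0.035,"fingers": -1},
    {"dx": -10.9,"dy": 9.1,"dz": 0,"wx": -0.25,"wy": 0.09,"wz": -0.09,"fingers": -1},
    {"dx": -10.9,"dy": 9.1,"dz": 0,"wx": -0.4,"wy": 0.145,"wz": -0.145,"fingers": -1},
    {"dx": -9.5,"dy": 10.5,"dz": -4,"wx": -0.56,"wy": 0.204,"wz": -0.205,"fingers": -1},
    {"dx": -8.5,"dy": 12,"dz": -8,"wx": -0.72,"wy": 0.262,"wz": -0.263,"fingers": -1},
    {"dx": -7.5,"dy": 13,"dz": -12,"wx": -0.88,"wy": 0.32,"wz": -0.322,"fingers": -1},
    {"dx": -6.5,"dy": 14.2,"dz": -15,"wx": -1.04,"wy": 0.378,"wz": -0.38,"fingers": -1},
    {"dx": -5.5,"dy": 15.2,"dz": -18,"wx": -1.2,"wy": 0.436,"wz": -0.439,"fingers": -1},
    {"dx": -4.7,"dy": 16.2,"dz": -20.2,"wx": -1.36,"wy": 0.494,"wz": -0.497,"fingers": -1},
  ],
)

```text
t: 20.2
position: [623.5, 102.2, 260.6]
tcp_rot: [0.722, 0.006, 0.691, 0.032]
contact_force: [0.0, -0.9, -0.5]
grip_width: 1.001
```

```bash
python3 - <<'E'
from h import *
from plant import r
s=r.read_state();print(s["position"],s["qpos"].round(2),s["qd"].round(2))
inc([623.5,100,262],tool(YAW))
E
```

```text
[623.49878573 102.20421526 260.60735204] [-0.05  0.35  1.3   0.06  1.45 -0.09] [ 0.63  0.51 -0.78 -0.55  0.65 -0.53]
inc d [-0.15 -0.21 -0.  ] w [-0.132  0.047 -0.05 ] deg 8.5 mm 3.0
```

carry_out(
  increments=[
    {"dx": 0,"dy": 0,"dz": 0,"wx": -0.135,"wy": 0.05,"wz": -0.05,"fingers": -1},
    {"dx": 0,"dy": 0,"dz": 0,"wx": -0.135,"wy": 0.05,"wz": -0.05,"fingers": -1},
    {"dx": 0,"dy": 0,"dz": 0,"wx": -0.135,"wy": 0.05,"wz": -0.05,"fingers": -1},
    {"dx": 0,"dy": 0,"dz": 0,"wx": -0.135,"wy": 0.05,"wz": -0.05,"fingers": -1},
  ],
)

```text
t: 20.7
position: [622.9, 99.1, 262.5]
tcp_rot: [0.705, -0.057, 0.704, 0.057]
contact_force: [-0.5, -0.2, 0.2]
grip_width: 1.0
```

```bash
python3 look.py 19; python3 - <<'E'
from h import *
from plant import r
inc([623.5,104,124.7],tool(YAW))
E
```

```text
[622.87116979  99.0562259  262.4840292 ] [-0.45612681 -0.18850993  0.16917445] [-0.07 -0.09  0.02] 20.7
jig tcp [ -1.2 202.9 262.5]
inc d [13.84  0.48  0.1 ] w [-0.006  0.002 -0.   ] deg 0.4 mm 138.0
```

View pics/w19.png

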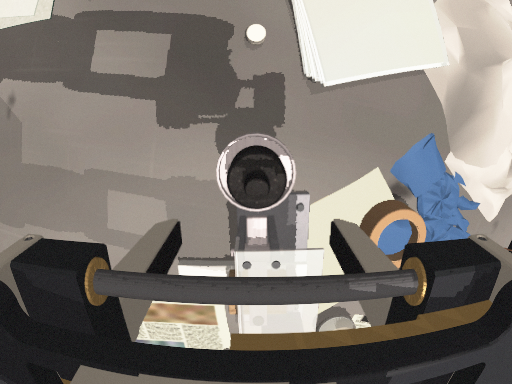

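carry_out(
  increments=[
    {"dx": 4,"dy": 0.48,"dz": 0.1,"wx": -0.006,"wy": 0,"wz": 0,"fingers": -1},
    {"dx": 8,"dy": 0.48,"dz": 0.1,"wx": -0.006,"wy": 0,"wz": 0,"fingers": -1},
    {"dx": 12,"dy": 0.48,"dz": 0.1,"wx": -0.006,"wy": 0,"wz": 0,"fingers": -1},
    {"dx": 13.7,"dy": 0.48,"dz": 0.1,"wx": -0.006,"wy": 0,"wz": 0,"fingers": -1},
    {"dx": 13.7,"dy": 0.48,"dz": 0.1,"wx": -0.006,"wy": 0,"wz": 0,"fingers": -1},
    {"dx": 13.7,"dy": 0.48,"dz": 0.1,"wx": -0.006,"wy": 0,"wz": 0,"fingers": -1},
  ],
)

```text
t: 21.6
position: [624.8, 104.5, 127.6]
tcp_rot: [0.706, -0.06, 0.703, 0.06]
contact_force: [0.7, -0.1, 0.6]
grip_width: 1.0
```

```bash
python3 look.py 20
```

```text
[624.82564761 104.50454442 127.58007303] [ 0.65649399 -0.08732611  0.57026792] [-0.04 -0.11 -0.03] 21.6
jig tcp [  1.6 208.  127.6]
```

View pics/w20.png

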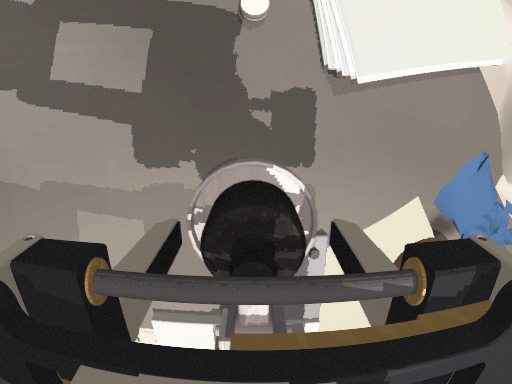

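carry_out(
  increments=[
    {"dx": 0.1,"dy": 0,"dz": 0,"wx": 0,"wy": 0,"wz": 0,"fingers": 0.6},
    {"dx": 0.1,"dy": 0,"dz": 0,"wx": 0,"wy": 0,"wz": 0,"fingers": 0.6},
    {"dx": 0.1,"dy": 0,"dz": 0,"wx": 0,"wy": 0,"wz": 0,"fingers": 0.6},
    {"dx": 0.1,"dy": 0,"dz": 0,"wx": 0,"wy": 0,"wz": 0,"fingers": 0.6},
    {"dx": 0.1,"dy": 0,"dz": 0,"wx": 0,"wy": 0,"wz": 0,"fingers": 0.6},
  ],
  newtons=35,
)

```text
t: 22.38
position: [623.5, 104.6, 124.6]
tcp_rot: [0.705, -0.06, 0.704, 0.06]
contact_force: [-0.5, 0.7, -0.1]
grip_width: 0.636
```

carry_out(
  increments=[
    {"dx": -0.4,"dy": 0,"dz": 0,"wx": 0,"wy": 0,"wz": 0,"fingers": 0.6},
    {"dx": -0.9,"dy": 0,"dz": 0,"wx": 0,"wy": 0,"wz": 0,"fingers": 0.6},
    {"dx": -1.4,"dy": 0,"dz": 0,"wx": 0,"wy": 0,"wz": 0,"fingers": 0.6},
    {"dx": -1.9,"dy": 0,"dz": 0,"wx": 0,"wy": 0,"wz": 0,"fingers": 0.6},
    {"dx": -2.6,"dy": 0,"dz": 0,"wx": 0,"wy": 0,"wz": 0,"fingers": 0.6},
    {"dx": -4,"dy": 0,"dz": 0,"wx": 0,"wy": 0,"wz": 0,"fingers": 0.6},
    {"dx": -6,"dy": 0,"dz": 0,"wx": 0,"wy": 0,"wz": 0,"fingers": 0.6},
    {"dx": -9,"dy": 0,"dz": 0,"wx": 0,"wy": 0,"wz": 0,"fingers": 0.6},
    {"dx": -9,"dy": 0,"dz": 0,"wx": 0,"wy": 0,"wz": 0,"fingers": 0.6},
  ],
)

```text
t: 23.5
position: [625.0, 105.0, 217.9]
tcp_rot: [0.707, -0.06, 0.702, 0.06]
contact_force: [-0.2, -0.6, -8.1]
grip_width: 0.635
```

```bash
python3 look.py 21;python3 - <<'E'
from h import *
from plant import r
print(r.read_state()["grip_width"])
inc([430,220,200],tool(YAW))
E
```

```text
[625.04239591 104.98575111 217.86342973] [-0.24432757 -0.56310816 -8.1423762 ] [-0.03 -0.14 -0.01] 23.5
jig tcp [  1.9 208.4 217.9]
0.6317501403258668
inc d [  1.35  14.6  -17.03] w [ 0.002 -0.001 -0.   ] deg 0.1 mm 225.0
```

View pics/s21.png

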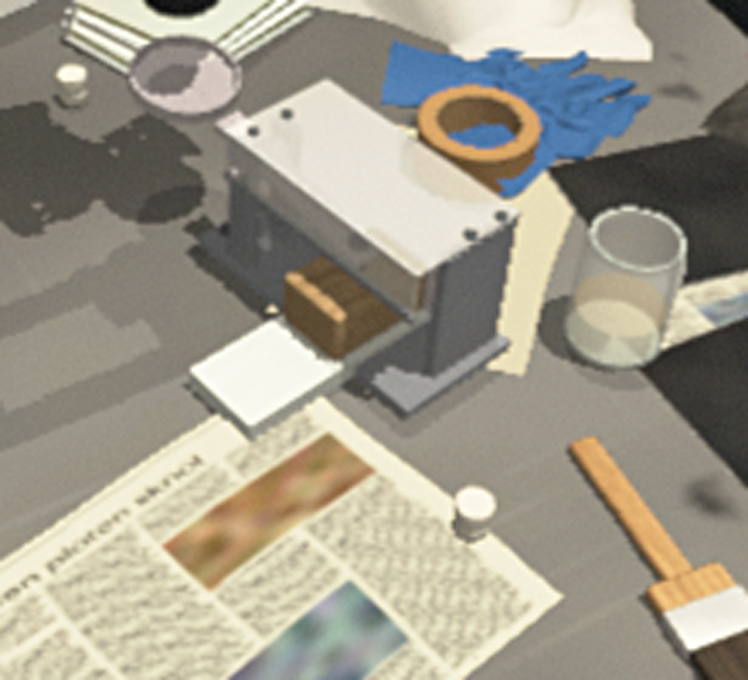

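View pics/w21.png

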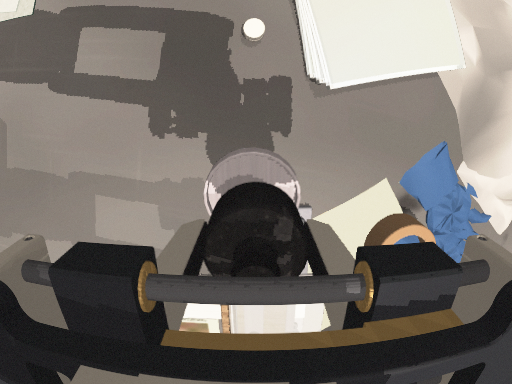

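The arm is down and the weight is lifted clear. I'll carry it back to the open bench.

carry_out(
  increments=[
    {"dx": 0,"dy": 4,"dz": -4.5,"wx": 0,"wy": 0,"wz": 0,"fingers": 0.6},
    {"dx": 0.3,"dy": 8,"dz": -9,"wx": 0,"wy": 0,"wz": 0,"fingers": 0.6},
    {"dx": 0.8,"dy": 12,"dz": -13.5,"wx": 0,"wy": 0,"wz": 0,"fingers": 0.6},
    {"dx": 1.3,"dy": 14.6,"dz": -17,"wx": 0,"wy": 0,"wz": 0,"fingers": 0.6},
    {"dx": 5,"dy": 14.6,"dz": -17,"wx": 0,"wy": 0,"wz": 0,"fingers": 0.6},
    {"dx": 10,"dy": 14.6,"dz": -17,"wx": 0,"wy": 0,"wz": 0,"fingers": 0.6},
    {"dx": 15,"dy": 14.6,"dz": -17,"wx": 0,"wy": 0,"wz": 0,"fingers": 0.6},
    {"dx": 17.5,"dy": 14.6,"dz": -17,"wx": 0,"wy": 0,"wz": 0,"fingers": 0.6},
    {"dx": 17.5,"dy": 14.6,"dz": -17,"wx": 0,"wy": 0,"wz": 0,"fingers": 0.6},
    {"dx": 17.5,"dy": 14.6,"dz": -17,"wx": 0,"wy": 0,"wz": 0,"fingers": 0.6},
  ],
)

```text
t: 24.9
position: [432.1, 220.0, 40.0]
tcp_rot: [0.705, -0.06, 0.704, 0.06]
contact_force: [1.0, 0.5, -8.2]
grip_width: 0.637
```

```bash
python3 -c "
from plant import r
s=r.read_state();print(s['position'],s['contact_force'],s['t'])"
```

```text
[432.0737413  220.04518811  39.97541551] [ 0.95847916  0.46786429 -8.16484925] 24.9
```

carry_out(
  increments=[
    {"dx": 1,"dy": 0,"dz": 0,"wx": 0,"wy": 0,"wz": 0,"fingers": 0.6},
    {"dx": 1.7,"dy": 0,"dz": 0,"wx": 0,"wy": 0,"wz": 0,"fingers": 0.6},
    {"dx": 1.9,"dy": 0,"dz": 0,"wx": 0,"wy": 0,"wz": 0,"fingers": 0.6},
    {"dx": 1.9,"dy": 0,"dz": 0,"wx": 0,"wy": 0,"wz": 0,"fingers": 0.6},
  ],
)

```text
t: 25.4
position: [431.4, 219.9, 20.3]
tcp_rot: [0.705, -0.06, 0.704, 0.06]
contact_force: [0.0, 1.2, -7.5]
grip_width: 0.639
```

carry_out(
  increments=[
    {"dx": 0.1,"dy": 0,"dz": 0,"wx": 0,"wy": 0,"wz": 0,"fingers": 0.6},
    {"dx": 0.1,"dy": 0,"dz": 0,"wx": 0,"wy": 0,"wz": 0,"fingers": 0.6},
  ],
)

```text
t: 25.65
position: [431.8, 219.9, 19.7]
tcp_rot: [0.705, -0.06, 0.704, 0.06]
contact_force: [-0.2, 0.2, -5.3]
grip_width: 0.636
```

Contact is starting, so I'll go down a touch more, then release and rise.

carry_out(
  increments=[
    {"dx": 0.05,"dy": 0,"dz": 0,"wx": 0,"wy": 0,"wz": 0,"fingers": 0.6},
    {"dx": 0.05,"dy": 0,"dz": 0,"wx": 0,"wy": 0,"wz": 0,"fingers": 0},
    {"dx": 0.05,"dy": 0,"dz": 0,"wx": 0,"wy": 0,"wz": 0,"fingers": -1},
    {"dx": 0.05,"dy": 0,"dz": 0,"wx": 0,"wy": 0,"wz": 0,"fingers": -1},
    {"dx": 0.05,"dy": 0,"dz": 0,"wx": 0,"wy": 0,"wz": 0,"fingers": -1},
    {"dx": -2,"dy": 0,"dz": 0,"wx": 0,"wy": 0,"wz": 0,"fingers": -1},
    {"dx": -7,"dy": 0,"dz": 0,"wx": 0,"wy": 0,"wz": 0,"fingers": -1},
    {"dx": -13,"dy": 0,"dz": 0,"wx": 0,"wy": 0,"wz": 0,"fingers": -1},
    {"dx": -18,"dy": 0,"dz": 0,"wx": 0,"wy": 0,"wz": 0,"fingers": -1},
    {"dx": -18,"dy": 0,"dz": 0,"wx": 0,"wy": 0,"wz": 0,"fingers": -1},
  ],
)

```text
t: 26.9
position: [434.1, 220.6, 203.7]
tcp_rot: [0.708, -0.059, 0.701, 0.06]
contact_force: [0.9, -0.3, -0.3]
grip_width: 1.001
```

carry_out(
  increments=[
    {"dx": 0,"dy": 0,"dz": -4,"wx": 0,"wy": 0,"wz": 0,"fingers": -1},
    {"dx": 0,"dy": 0,"dz": -8,"wx": 0,"wy": 0,"wz": 0,"fingers": -1},
    {"dx": 0,"dy": 0,"dz": -8,"wx": 0,"wy": 0,"wz": 0,"fingers": -1},
    {"dx": 0,"dy": 0,"dz": -8,"wx": 0,"wy": 0,"wz": 0,"fingers": -1},
  ],
)

```text
t: 27.4
position: [352.7, 206.4, 198.8]
tcp_rot: [0.705, -0.06, 0.704, 0.06]
contact_force: [0.1, -0.3, 0.4]
grip_width: 1.002
```

```bash
python3 look.py 22; python3 - <<'E'
from h import *
cv2.imwrite("pics/s22f.png",pickle.load(open("s22.pkl","rb"))["color"])
S=pickle.load(open("s22.pkl","rb"));T=pickle.load(open("t22.pkl","rb"))
def lev(f): # pan floor/ rim heights from depth
    fl,Rm,t=cam(f);v,u=np.mgrid[0:384,0:512];z=f["range_z"]
    P=(np.stack([(u-f["cx"])/fl*z,(v-f["cy"])/fl*z,z],-1)-t)@Rm
    J=R.from_euler('z',-YAW).apply((P-O).reshape(-1,3))
    k=(z.ravel()>0)&(abs(J[:,0])<25)&(abs(J[:,1]-203)<28)&(J[:,2]>85)&(J[:,2]<160); Q=J[k]
    A=np.c_[Q[:,1]-203,np.ones(len(Q))]; c=np.linalg.lstsq(A,Q[:,2],rcond=None)[0]; print("pan floor slope,h",len(Q),c)
lev(S);lev(T);lev(pickle.load(open("f0.pkl","rb"))["top"])
E
```

```text
[352.74394058 206.40201944 198.79830676] [ 0.06291398 -0.31892272  0.39730981] [-0.06 -0.12 -0.01] 27.4
jig tcp [-249.6  353.9  198.8]
pan floor slope,h 264 [  0.18758684 122.23927494]
pan floor slope,h 305 [  0.18629565 122.84871772]
pan floor slope,h 314 [  0.29016325 133.53381226]
```

View pics/s22f.png

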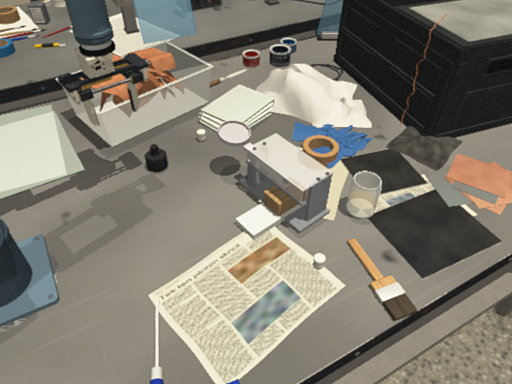

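View pics/t22.png

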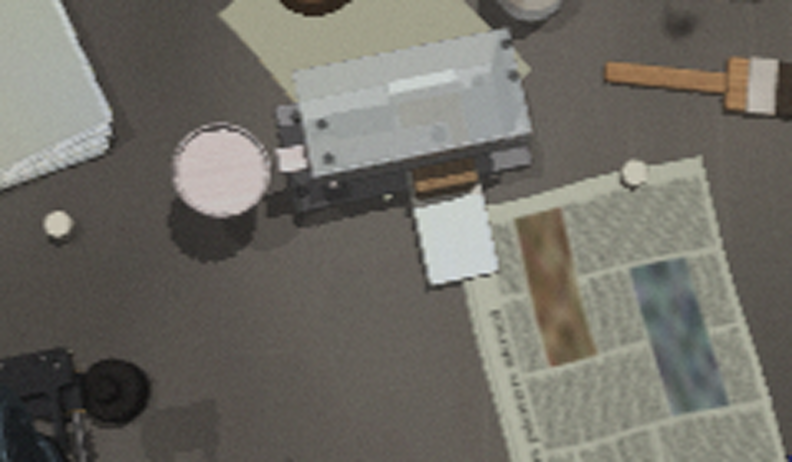

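The weight stands upright at (155,158) in the scene view. Both stoppers are in place, and the pan slope puts the lever at about 0.10 rad, resting on the block. I'm handing in.

```bash
python3 -c "
from plant import r
print(r.sign_off())"
```

```text
the job is handed in; nothing more can be done
None
```

I did the whole job in order and handed it in at about 27.5 s of the 72 s allowed; the sign-off reports no verdict, so these are my own checks.

**What I did:** I stood the weight in the pan and let go, and the arm stayed up. I gripped the block near its near end with the gripper leaning 40°. I then slid it along the bed until it met the stop; the push force rose from about 3 N to 14 N there. Last, I took the weight out of the pan and stood it back on the bench on the left.

**Last checks:**
- **Block:** measured after I let go of it, its near end was at jig x of about -42 to -44 mm, where -45 mm is nominal at home. It was centred on the bed to within about 2 mm and in line with it. The final pictures show it still in place, but I did not measure it again.
- **Arm:** the pan's slope dropped from 0.29 with the arm shut to 0.19. That puts the lever at about 0.10 rad, which means it is resting on the block. I could not measure the foot's pressing force directly.
- **Weight and stoppers:** the weight is upright on the bench, well clear of the jig. Both stoppers look unmoved in the final pictures.

**Disagreement:** the wrist camera placed things about 4–8 mm differently from the other two cameras, for example the weight by about 6–8 mm and the jig origin by up to 4 mm. I used in-between values, and the grips and the contact with the stop then came where expected.

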